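# Prime ink markers and load them into the wire-marking unit

### The job

Ready the wire-marking unit: first turn the console's selector to the orange load mark. Move the guide roller that was left in a cradle to the grey tray, take each stubby ink marker on the bench, hold it by its barrel and push its foot button down against the bench until it clicks in and stays in (the nib rises and shows green), and stand it upright in the cradle of its own colour (prime before it goes into a cradle). When all are loaded, turn the selector to the green run mark; leave the other roller, the reel and ink bottle alone.

Things in the scene. Friction and masses are not known exactly. Their poses are not given: they have to be found in the camera images.
- marker_red_mid (a point): the red ink marker, a stubby upright ink marker standing on its foot button: centre of its barrel, on the axis, 40 mm above the underside of the foot while unprimed (33 mm once primed). Its z axis is the barrel's axis, pointing up. Barrel 34 mm diameter from 20 to 64 mm height (unprimed); below it a 46 mm wide skirt from 8 to 20 mm height; under that the 40 mm steel foot button; on top a 22 mm black nib head standing 4 mm proud. Whole thing 100 g, 68 mm tall. May be absent
- plunger_red (a joint): foot button of the red marker, m: 0 = out (unprimed), 0.007 = in (primed). Foot and nib head are one plunger through the barrel, so pushing on the nib cannot prime it: hold the barrel and push it down 7 mm with the foot on a hard surface. It resists with up to about 10 N until half-way, then snaps in and stays in; the nib head then stands 11 mm proud and shows a bright green band. May be absent
- cradle_red_floor (a point): the red cradle on the carriage: centre of its inner floor, 20 mm above the bench. Square red tray, inside 54 x 54 mm, outside 62 x 62 mm, walls 10 mm above this floor, x and y axes along its sides. The four cradles stand in one row, 84 mm apart, in any order
- marker_blue_mid (a point): the blue ink marker, a stubby upright ink marker standing on its foot button: centre of its barrel, on the axis, 40 mm above the underside of the foot while unprimed (33 mm once primed). Its z axis is the barrel's axis, pointing up. Barrel 34 mm diameter from 20 to 64 mm height (unprimed); below it a 46 mm wide skirt from 8 to 20 mm height; under that the 40 mm steel foot button; on top a 22 mm black nib head standing 4 mm proud. Whole thing 100 g, 68 mm tall. May be absent
- plunger_blue (a joint): foot button of the blue marker, m: 0 = out (unprimed), 0.007 = in (primed). Foot and nib head are one plunger through the barrel, so pushing on the nib cannot prime it: hold the barrel and push it down 7 mm with the foot on a hard surface. It resists with up to about 10 N until half-way, then snaps in and stays in; the nib head then stands 11 mm proud and shows a bright green band. May be absent
- cradle_blue_floor (a point): the blue cradle on the carriage: centre of its inner floor, 20 mm above the bench. Square blue tray, inside 54 x 54 mm, outside 62 x 62 mm, walls 10 mm above this floor, x and y axes along its sides. The four cradles stand in one row, 84 mm apart, in any order
- marker_yellow_mid (a point): the yellow ink marker, a stubby upright ink marker standing on its foot button: centre of its barrel, on the axis, 40 mm above the underside of the foot while unprimed (33 mm once primed). Its z axis is the barrel's axis, pointing up. Barrel 34 mm diameter from 20 to 64 mm height (unprimed); below it a 46 mm wide skirt from 8 to 20 mm height; under that the 40 mm steel foot button; on top a 22 mm black nib head standing 4 mm proud. Whole thing 100 g, 68 mm tall. May be absent
- plunger_yellow (a joint): foot button of the yellow marker, m: 0 = out (unprimed), 0.007 = in (primed). Foot and nib head are one plunger through the barrel, so pushing on the nib cannot prime it: hold the barrel and push it down 7 mm with the foot on a hard surface. It resists with up to about 10 N until half-way, then snaps in and stays in; the nib head then stands 11 mm proud and shows a bright green band. May be absent
- cradle_yellow_floor (a point): the yellow cradle on the carriage: centre of its inner floor, 20 mm above the bench. Square yellow tray, inside 54 x 54 mm, outside 62 x 62 mm, walls 10 mm above this floor, x and y axes along its sides. The four cradles stand in one row, 84 mm apart, in any order
- marker_black_mid (a point): the black ink marker, a stubby upright ink marker standing on its foot button: centre of its barrel, on the axis, 40 mm above the underside of the foot while unprimed (33 mm once primed). Its z axis is the barrel's axis, pointing up. Barrel 34 mm diameter from 20 to 64 mm height (unprimed); below it a 46 mm wide skirt from 8 to 20 mm height; under that the 40 mm steel foot button; on top a 22 mm black nib head standing 4 mm proud. Whole thing 100 g, 68 mm tall. May be absent
- plunger_black (a joint): foot button of the black marker, m: 0 = out (unprimed), 0.007 = in (primed). Foot and nib head are one plunger through the barrel, so pushing on the nib cannot prime it: hold the barrel and push it down 7 mm with the foot on a hard surface. It resists with up to about 10 N until half-way, then snaps in and stays in; the nib head then stands 11 mm proud and shows a bright green band. May be absent
- cradle_black_floor (a point): the black cradle on the carriage: centre of its inner floor, 20 mm above the bench. Square black tray, inside 54 x 54 mm, outside 62 x 62 mm, walls 10 mm above this floor, x and y axes along its sides. The four cradles stand in one row, 84 mm apart, in any order
- carriage: aluminium carriage plate, 85 x 360 x 16 mm, fixed to the bench, that carries the four cradles in a row along its y axis; origin at the centre of its underside
- selector_grip (a point): grip of the black selector knob on top of the cream console (170 x 190 x 68 mm): point on the knob's vertical axis, 98 mm above the bench, 12 mm below the top of the grip bar. The bar is 44 mm long, 14 mm wide, and reaches from 82 to 110 mm above the bench; this point's x axis lies along the bar, and the end with the white line (-x) points at the mark. Marks are coloured dots: orange = load, white = standby, green = run
- selector (a joint): angle of the selector, rad, growing clockwise seen from above: 0 = orange (load), 0.9 = white (standby), 1.8 = green (run). Detents pull it to these three, up to about 0.1 N m; released within 0.25 rad of a mark it settles there
- bottle_mid (a point): glass ink bottle, bystander, 52 mm wide, 85 mm tall: its centre
- left_roller_mid (a point): steel guide roller left standing upright in one of the cradles (the red one): its centre, 19 mm above its underside. Two 40 mm diameter rims, from 0 to 8 mm and from 20 to 28 mm height, with a groove between, and a 16 mm hub on top up to 38 mm; 200 g
- tray_floor (a point): square grey roller tray, fixed to the bench: centre of its inner floor, which is about 4 mm above the bench. Inside 102 x 102 mm, walls 26 mm above this floor, x and y axes along its sides
- spare_roller: another such guide roller, standing on the open bench, bystander; origin at the centre of its underside
- wire_reel: copper reel with black flanges, lying flat, 100 mm wide, 45 mm tall, bystander; origin at the centre of its underside
Not all that is in view belongs to the job. What is shaped like the part that bears left_roller_mid but purple or yellow is not meant. There is more than one size of the part that bears marker_yellow_mid; the job needs the smaller.

How it is judged:
By the outcome, as a careful person would: the job done as asked, in the order asked, and still so for the second after the job is handed in, with the robot touching nothing.
Of marker_red, marker_blue, marker_yellow, marker_black only 3 to 4 are there at a start; the rules pass over those that are not, and their reading is None.
At some moment in a run one of marker_red, marker_blue, marker_yellow, marker_black may be knocked a few centimetres aside while the robot is not near it.
It also fails if it takes over 200 s, if anything falls off the work surface, if the arm or the gripper's body presses on something with over 40 N, if the wrist force passes 120 N, or if a joint passes its speed limit or range.

### The arm

A 7-joint arm with a two-finger parallel gripper is mounted at the origin on the work surface. World frame = base frame: x ahead of the robot, y to its left, z up, the work surface at z = 0. Lengths are in m, angles in degrees, forces in N, time in s.
With the tool pointing down it reaches from about 0.425 to 0.875 m from the base axis. Payload 4.7 kg.
Tool frame: the origin (TCP) lies on the front face of the gripper's body, between the roots of the fingers; the fingertips stand 70 mm ahead of it and the grasp point (between the pads) lies 51 mm ahead of it; z points along the fingers, y is the direction in which the jaws open and shut (so a half turn about z gives the same grasp; the last joint's range is limited). The gripper opens to 87 mm and grips with 3 to 60 N. Pads are 19 mm wide; open, the fingers measure 117 mm over their backs; the gripper's body (75 mm by 190 mm) begins 51 mm behind the grasp point.
Start: joints at [66.469, 18.392, -4.016, 83.108, 1.295, 78.541, -3.26], TCP at [0.268, -0.592, 0.292] pointing down, gripper open.
Joint ranges: [-163.93, 163.93], [-17.29, 119.83], [-79.2, 71.16], [3.27, 140.29], [-89.18, 269.18], [5.43, 117.66], [-154.24, 154.24]. Speed limits (degrees/s): [147.25, 147.25, 180, 180, 180, 180, 180].

### API

Orientations are given as [roll, pitch, yaw] about the fixed x, y, z axes, in that order (R = Rz(yaw) Ry(pitch) Rx(roll)).
In Python, from cell import env gives the robot as it stands.
- The arm moves only by the tool drive_tool, never from a script. Its argument "commands" is a list of rows, each a list of 7 numbers: the shift along the tool's x, y, z in cm, then the turn, a rotation vector about the tool's x, y, z in degrees, then the opening, from 0 (shut) to 1 (fully open). In form: [[tx, ty, tz, rx, ry, rz, hand], ...]. A call has 1 to 20 rows; each row shifts and turns the commanded pose from where the row before left it, along the tool's axes as they then stand; what a row does not reach is not made up. A row lasts 1/12 s, in which the tool goes at most 41.7 mm and 7.16 degrees, less where a joint would pass 70% of its speed; a pose out of reach is approached as far as the arm can. A call is refused whole if a number of a shift passes 4.17 or a number of a turn 7.16, either way. A call with a gripper value outside its range is refused whole. The fingers move at their own pace and stop on an object; "force" is the grip in N (left out, the last holds). Time passes only in rows, so rows that do not move let the fingers close. It gives the time, the measured TCP pose, the force and the opening at its end, in the units of the state.
- env.get_obs(): the state, without advancing time (a new reading comes with each control period).
- env.read_camera(name): name is "scene" or "top"; returns a dict with "img" (384x512x3 uint8, blue, green, red), "mtx" (3x3 intrinsics, pixels), "pose" (4x4, takes a point from camera to world coordinates). Camera axes: x right, y down, z forward; pixel columns grow to the right and rows downward; lengths in m; the calibration is good to about 2 mm. A picture is of the moment at which its call begins. There is no depth.
- env.sign_off(): hands the job in, once; it reports no verdict.
The state is a dict: "time_s": time; "qpos": joint angles; "joint_velocities": joint speeds; "effort": joint torques, N m; "tool_pos": TCP position; "tool_rot": TCP orientation; "force": force on the tool from outside, world axes, zero at the start; "wrist_torque": the same for the moment, N m; "grip_width": finger opening in m.
Only numpy, scipy, OpenCV 4.12 (cv2) and the standard library are available. Lean on these libraries where they do the work, as an engineer would, in place of code of your own. Each camera call takes 0.05 s, during which the arm holds its last target.

## Working session

There is one attempt and no reset: what is moved stays moved. The work goes in short steps, Python scripts to look and compute and a tool call to move; the robot and the scene stay as the last step left them, time stands still between calls to the robot, and variables do not carry over. Pictures are saved under pics/ and viewed, and the job is handed in when it is done.

Besides the shell and the picture viewer there is one more tool, called after "Emit:" by a JSON object that holds its "api" and its "payload", one argument or row to a line. drive_tool: Moves the arm, as the interface text tells. Its arguments: {"type":"object","properties":{"commands":{"type":"array"},"force":{"type":"number"}},"required":["commands"]}

```bash
ls; mkdir -p pics
python3 - <<'E'
from cell import env
import cv2
o=env.get_obs(); print(o)
for n in("scene","top"):
    c=env.read_camera(n); cv2.imwrite(f"pics/{n}0.png",c["img"]); print(n,c["mtx"],c["pose"])
E
```

```text
pics
{'time_s': 0.0, 'qpos': array([66.46856773, 18.44136038, -4.01442848, 83.17581289,  1.29464203,
       78.5410901 , -3.25878914]), 'joint_velocities': array([ 0.1390986 ,  0.12647459,  0.10324421, -0.00663123, -0.07848606,
        0.0493413 ,  0.00172238]), 'effort': array([ 4.46365621e-04, -4.91286278e+01, -4.03846074e-01, -3.12530708e+01,
       -6.39531109e-02,  4.38610185e-02,  1.86804737e-04]), 'tool_pos': array([ 0.26766507, -0.59186134,  0.29112718]), 'tool_rot': array([-1.79886957e+02,  5.79203508e-03,  2.43413006e+01]), 'force': array([-0.06360465,  0.05385501,  0.39984874]), 'wrist_torque': array([ 0.03641251,  0.0062684 , -0.0151801 ]), 'grip_width': 0.08697594191110976}
scene [[383.93312943   0.         258.30711224]
 [  0.         383.93312943 191.76866239]
 [  0.           0.           1.        ]] [[ 0.50932644  0.7129897  -0.48190484  1.05958184]
 [ 0.86056961 -0.42031485  0.28767234 -0.32145665]
 [ 0.00255565 -0.56123178 -0.82765473  0.87799887]
 [ 0.          0.          0.          1.        ]]
top [[415.68455413   0.         257.80255781]
 [  0.         415.68455413 193.74234732]
 [  0.           0.           1.        ]] [[-0.02470104 -0.9875107   0.15560357  0.40587698]
 [-0.99956416  0.02691386  0.01212986 -0.03409812]
 [-0.01616626 -0.15523613 -0.98774511  1.22258882]
 [ 0.          0.          0.          1.        ]]
```

View pics/scene0.png

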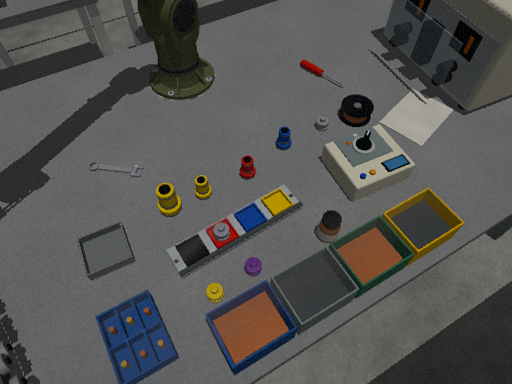

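View pics/top0.png

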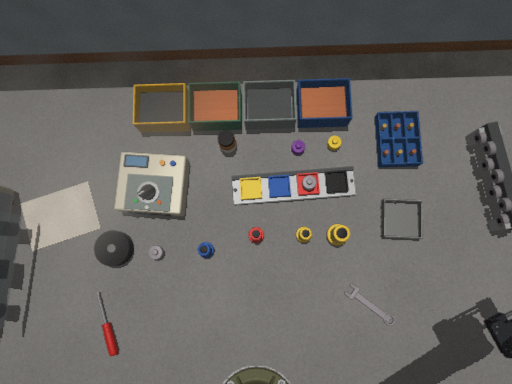

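The top view shows red (257,235), blue (206,250), small yellow (305,235) and big yellow (339,235) markers, with no black one. The roller sits in the red cradle (310,184), the spare at (156,253), and the purple and yellow decoys at (298,147) and (335,142). The small grey tray is at (403,220), the larger grey bin (270,103) is a decoy, and the console knob is at (148,190). Next I'll look at close crops.

```bash
cat > h.py <<'E'
import cv2,numpy as np
from cell import env
def ray(c,u,v):
    d=np.linalg.inv(c["mtx"])@np.array([u,v,1.]); P=c["pose"]; return P[:3,3],P[:3,:3]@d
def plane(c,u,v,z):
    o,d=ray(c,u,v); return (o+d*(z-o[2])/d[2])
def proj(c,p):
    P=c["pose"]; q=c["mtx"]@(P[:3,:3].T@(np.array(p)-P[:3,3])); return q[:2]/q[2]
def crop(c,u0,v0,u1,v1,s,fn):
    cv2.imwrite("pics/"+fn,cv2.resize(c["img"][v0:v1,u0:u1],None,fx=s,fy=s,interpolation=cv2.INTER_CUBIC))
E
python3 - <<'E'
from h import *
t=env.read_camera("top"); s=env.read_camera("scene")
crop(t,190,160,350,265,5,"c1.png"); crop(t,105,140,195,270,4,"c2.png"); crop(s,310,115,420,205,6,"c3.png"); crop(s,145,100,305,270,3.5,"c4.png")
E
```

```text
(no output)
```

View pics/c1.png

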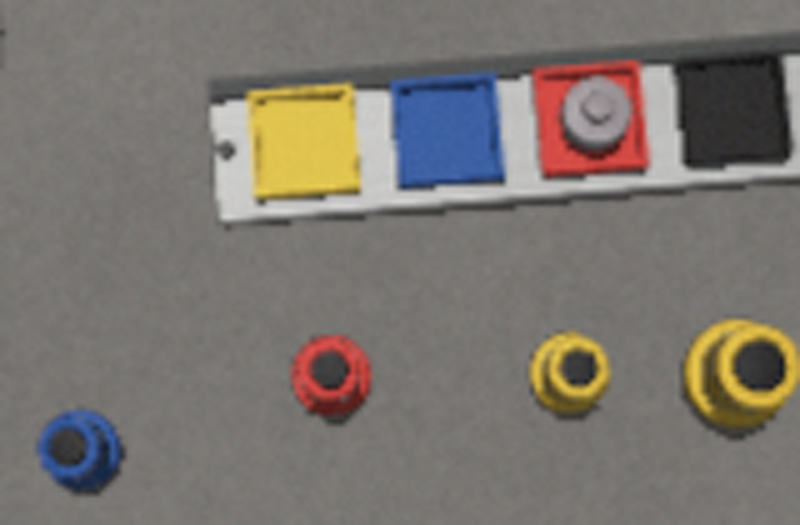

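View pics/c2.png

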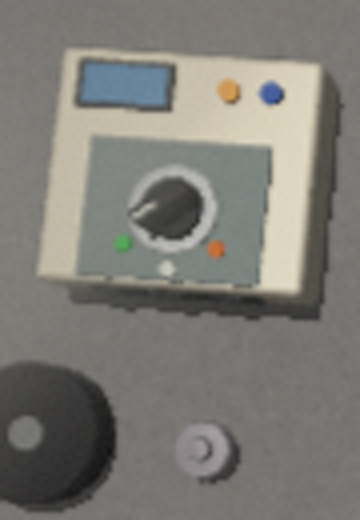

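View pics/c3.png

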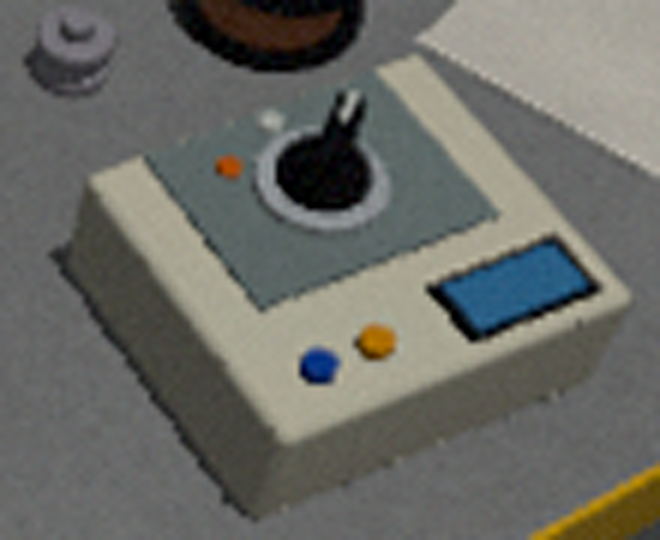

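View pics/c4.png

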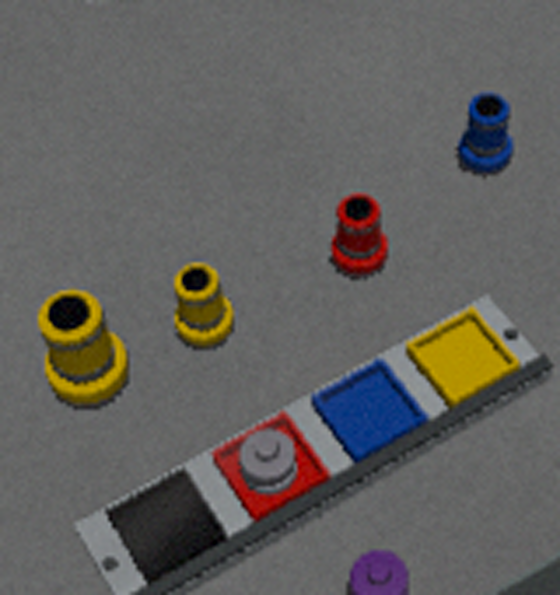

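The pictures confirm small yellow as the yellow marker and show the pointer near green. Now I'll measure the positions.

```bash
cat >> h.py <<'E'
def tri(a,b):
    A=np.zeros((3,3));B=np.zeros(3)
    for o,d in (a,b):
        d=d/np.linalg.norm(d);M=np.eye(3)-np.outer(d,d);A+=M;B+=M@o
    p=np.linalg.solve(A,B)
    return p,[np.linalg.norm(np.cross(p-o,d/np.linalg.norm(d))) for o,d in (a,b)]
def masks(img):
    h=cv2.cvtColor(img,cv2.COLOR_BGR2HSV);H,S,V=[h[...,i].astype(int) for i in range(3)]
    return dict(red=((H<6)|(H>174))&(S>150)&(V>80),blue=(H>105)&(H<125)&(S>140)&(V>50),yellow=(H>20)&(H<32)&(S>130)&(V>70),dark=(V<60),white=(S<50)&(V>150),orange=(H>5)&(H<16)&(S>150)&(V>110),green=(H>45)&(H<75)&(S>120)&(V>80))
def comps(m,box=None,amin=15):
    m=m.astype(np.uint8).copy()
    if box: k=np.zeros_like(m);k[box[1]:box[3],box[0]:box[2]]=1;m*=k
    n,l,st,ce=cv2.connectedComponentsWithStats(m)
    return [(st[i].tolist(),ce[i].round(2).tolist()) for i in range(1,n) if st[i,4]>=amin]
E
python3 - <<'E'
from h import *
t=env.read_camera("top"); s=env.read_camera("scene")
cv2.imwrite("pics/t1.png",t["img"]);cv2.imwrite("pics/s1.png",s["img"])
mt=masks(t["img"]);ms=masks(s["img"])
for k in ("red","blue","yellow","dark"):
    print(k,"T",comps(mt[k],(190,165,360,265)));print(k,"S",comps(ms[k],(145,100,310,270)))
for k in ("orange","white","green","dark"):
    print(k,"T",comps(mt[k],(120,175,180,215),2));print(k,"S",comps(ms[k],(330,125,395,170),2))
E
```

```text
red T [([297, 172, 22, 23, 245], [306.93, 183.97]), ([249, 228, 15, 15, 114], [255.97, 235.05])]
red S [([241, 155, 12, 11, 56], [246.73, 160.79]), ([240, 166, 16, 12, 84], [248.12, 172.14]), ([206, 218, 33, 31, 303], [222.69, 234.26])]
blue T [([268, 175, 23, 22, 425], [278.98, 185.56]), ([198, 243, 16, 14, 109], [206.12, 249.48])]
blue S [([279, 127, 11, 9, 53], [283.98, 131.42]), ([276, 135, 15, 14, 123], [283.28, 142.22]), ([234, 203, 33, 29, 536], [249.97, 216.92])]
yellow T [([239, 177, 23, 23, 448], [250.43, 187.86]), ([327, 224, 23, 21, 287], [336.71, 234.37]), ([296, 227, 16, 15, 152], [302.97, 234.4])]
yellow S [([195, 175, 17, 24, 226], [202.59, 187.65]), ([156, 183, 18, 16, 149], [164.81, 191.01]), ([261, 188, 32, 28, 507], [276.65, 201.54]), ([158, 194, 23, 21, 293], [169.92, 205.19])]
dark T [([325, 170, 23, 23, 451], [336.23, 181.25]), ([338, 229, 9, 9, 62], [342.29, 233.06]), ([304, 231, 5, 6, 21], [306.33, 233.9]), ([201, 248, 6, 5, 20], [203.1, 250.4])]
dark S [([281, 128, 7, 5, 31], [284.0, 130.0]), ([277, 133, 12, 12, 54], [281.28, 138.93]), ([276, 144, 14, 7, 29]
[... 781 characters left out ...]
 209, 6, 1, 6], [127.5, 209.0]), ([134, 209, 13, 2, 16], [139.25, 209.75]), ([151, 210, 12, 2, 13], [156.15, 210.85])]
white S [([330, 125, 65, 45, 769], [365.27, 154.13]), ([387, 125, 8, 5, 24], [391.42, 126.25]), ([367, 131, 2, 3, 3], [367.67, 132.0]), ([354, 134, 3, 2, 6], [355.0, 134.5])]
green T []
green S []
dark T [([151, 188, 4, 5, 12], [152.67, 190.25]), ([152, 196, 2, 2, 2], [152.5, 196.5]), ([150, 213, 13, 2, 17], [155.18, 213.76]), ([147, 214, 2, 1, 2], [147.5, 214.0]), ([165, 214, 5, 1, 5], [167.0, 214.0])]
dark S [([349, 125, 16, 2, 26], [356.5, 125.38]), ([356, 131, 16, 19, 183], [363.95, 142.19]), ([381, 163, 8, 7, 20], [384.6, 165.95]), ([392, 169, 3, 1, 3], [393.0, 169.0])]
```

Run:
```python
from h import *
t=env.read_camera("top"); s=env.read_camera("scene")
np.set_printoptions(precision=4,suppress=True)
for n,a,b in [("red",(255.8,233.8),(246.9,159.2)),("blue",(203.3,248.8),(284,130)),("yel",(305.3,233.4),(200.4,179.5)),
  ("ybig",(342.2,233),(164,189))]:
    p,e=tri(ray(t,*a),ray(s,*b)); print(n,p,e,"T@.068",plane(t,*a,.068),"S@.068",plane(s,*b,.068))
print("skirt-top-hull centre")
for n,a in [("red",(256,234.6)),("blue",(206,249.7)),("yel",(303,234.4))]:
    pass
# cradles: top-of-wall contours 0.030
for n,bt,bs in [("yellow",(250.43,187.86),(276.65,201.54)),("blue",(278.98,185.56),(249.97,216.92)),("black",(336.2,181.3),None)]:
    print(n,plane(t,*bt,.025), plane(s,*bs,.025) if bs else "")
m=masks(t["img"])
for k in ("yellow","blue","red","dark"):
    mm=m[k].astype(np.uint8);mm[:165]=0;mm[208:]=0;mm[:,:232]=0;mm[:,356:]=0
    cs,_=cv2.findContours(mm,cv2.RETR_EXTERNAL,cv2.CHAIN_APPROX_NONE);c=max(cs,key=cv2.contourArea)
    r=cv2.minAreaRect(c);q=[plane(t,*x,.030) for x in cv2.boxPoints(r)]
    q=np.array(q);print(k,r,q.mean(0),np.linalg.norm(np.diff(q,axis=0),axis=1),"ang",[np.degrees(np.arctan2(*(q[i+1]-q[i])[1::-1])) for i in (0,1)])
# left roller hub top: z = .020+.038
for a,b in [((309.9,181.2),None)]: print("roller hub",plane(t,*a,.058))
crop(t,295,170,325,200,20,"r1.png");crop(s,200,210,245,255,14,"r2.png");crop(t,375,190,430,250,10,"tr.png");crop(t,125,170,175,215,14,"k.png")
```

```text
red [ 0.4763 -0.0108  0.0622] [np.float64(0.0007620573311392423), np.float64(0.0007620573311392802)] T@.068 [ 0.4756 -0.0116  0.068 ] S@.068 [ 0.4807 -0.0123  0.068 ]
blue [0.4381 0.1348 0.0635] [np.float64(0.00012916856138628832), np.float64(0.00012916856138626612)] T@.068 [0.4381 0.1343 0.068 ] S@.068 [0.4415 0.1322 0.068 ]
yel [ 0.4736 -0.149   0.0618] [np.float64(0.0001396002788447924), np.float64(0.00013960027884476404)] T@.068 [ 0.4732 -0.1485  0.068 ] S@.068 [ 0.4782 -0.1502  0.068 ]
ybig [ 0.4709 -0.246   0.086 ] [np.float64(0.0008773406292248476), np.float64(0.0008773406292248428)] T@.068 [ 0.4717 -0.2502  0.068 ] S@.068 [ 0.458  -0.2435  0.068 ]
skirt-top-hull centre
yellow [0.6125 0.0017 0.025 ] [0.6143 0.0009 0.025 ]
blue [ 0.6171 -0.0819  0.025 ] [ 0.6192 -0.0832  0.025 ]
black [ 0.6251 -0.2493  0.025 ] 
yellow ((250.2344970703125, 187.81381225585938), (21.591825485229492, 20.927461624145508), 85.2363510131836) [0.612  0.0022 0.03  ] [0.0612 0.0638 0.0607] ang [np.float64(-86.74685150329066), np.float64(-176.78320641470347)]
blue ((278.9554748535156, 185.55445861816406), (20.99528694152832, 20.099750518798828), 84.2894058227539) [ 0.6163 -0.0816  0.03  ] [0.0587 0.062  0.0583] ang [np.float64(-85.78176423054747), np.float64(-176.46091475587747)]
red ((307.72760009765625, 183.23104858398438), (21.176597595214844, 20.34614372253418), 85.2363510131836) [ 0.6209 -0.1655  0.03  ] [0.0594 0.0626 0.059 ] ang [np.float64(-86.7466699981442), np.float64(-178.01670189814666)]
dark ((336.2620544433594, 181.1448516845703), (21.425735473632812, 21.259645462036133), 85.2363510131836) [ 0.6247 -0.2486  0.03  ] [0.0621 0.0633 0.0616] ang [np.float64(-86.74658080786268), np.float64(-178.64062810937165)]
roller hub [ 0.6214 -0.1688  0.058 ]
```

View pics/r1.png

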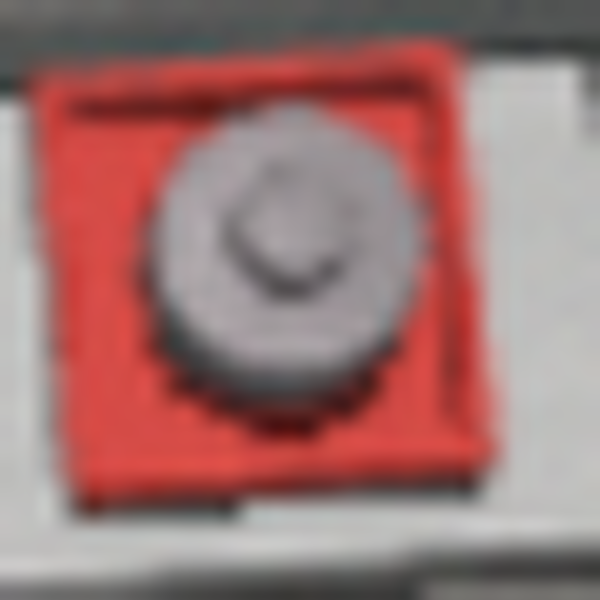

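View pics/r2.png

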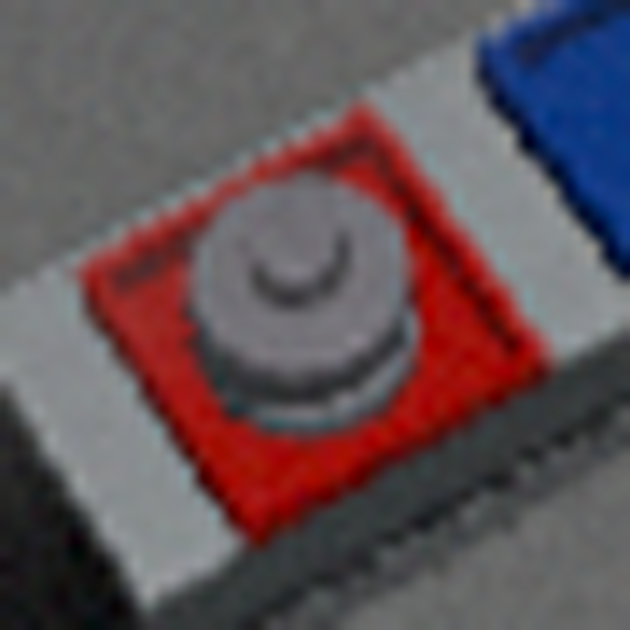

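View pics/tr.png

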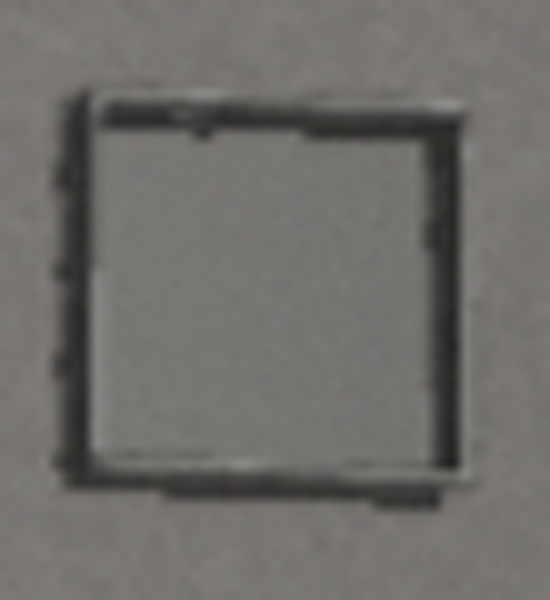

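View pics/k.png

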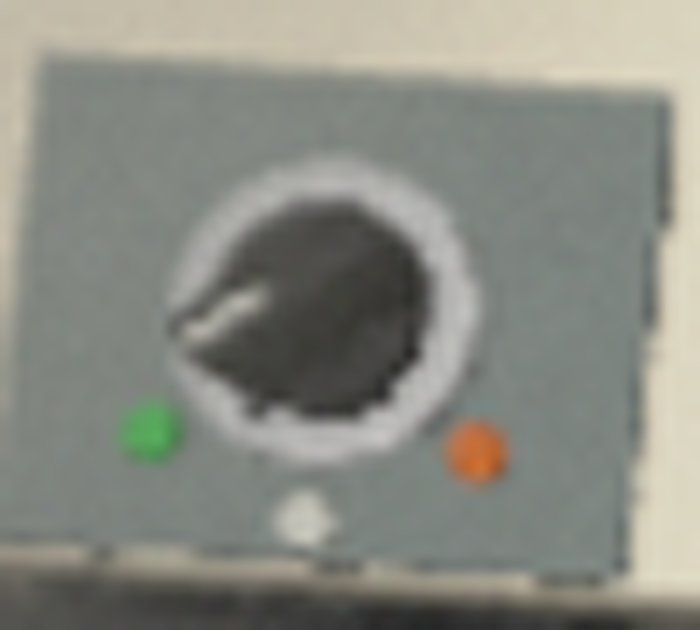

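Run:
```python
from h import *
t=env.read_camera("top"); s=env.read_camera("scene")
np.set_printoptions(precision=4,suppress=True)
cr=lambda x,y:(125+x/14-.5,170+y/14-.5)
C=plane(t,*cr(325,310),.07);print("ring T",C,"S",plane(s,363.2,144.5,.07),tri(ray(t,*cr(325,310)),ray(s,363.2,144.5)))
D={}
for n,p in dict(green=(150,432),white=(305,518),orange=(477,455)).items():
    D[n]=plane(t,*cr(*p),.069);print(n,D[n])
# circle through? directions from C
for n in D: print(n,np.degrees(np.arctan2(*(D[n]-C)[1::-1])),np.linalg.norm((D[n]-C)[:2]))
a,b=plane(t,*cr(265,290),.11),plane(t,*cr(182,335),.11)
print("line",a,b,np.degrees(np.arctan2(*(b-a)[1::-1])), "from C tip",np.degrees(np.arctan2(*(b-C)[1::-1])),np.linalg.norm((b-C)[:2]))
a,b=plane(s,310+348/6,115+92/6,.11),plane(s,310+338/6,115+125/6,.11);print("S line",a,b)
# tray
q=np.array([plane(t,375+x/10-.5,190+y/10-.5,.03) for x,y in[(85,92),(465,102),(470,480),(75,478)]]);print("tray",q.mean(0),np.linalg.norm(np.diff(q,axis=0),axis=1))
# roller upper rim top circle z=.048 in red cradle
print("rim T",plane(t,295+288/20-.5,170+240/20-.5,.048),"S",plane(s,200+299/14-.5,210+281/14-.5,.048))
```

```text
ring T [0.6019 0.2905 0.07  ] S [0.6006 0.2911 0.07  ] (array([0.6016, 0.2899, 0.0717]), [np.float64(9.671412438902341e-05), np.float64(9.671412438906367e-05)])
green [0.5782 0.3257 0.069 ]
white [0.5599 0.2941 0.069 ]
orange [0.5717 0.2596 0.069 ]
green 123.99129697376316 0.04247372562790479
white 175.09142377719166 0.042179359996489384
orange -134.374959456756 0.043176102679894725
line [0.5994 0.291  0.11  ] [0.5909 0.307  0.11  ] 117.72301600814374 from C tip 123.48620928148779 0.01988219581468577
S line [0.5902 0.3045 0.11  ] [0.6036 0.2877 0.11  ]
tray [ 0.5118 -0.4299  0.03  ] [0.1088 0.1085 0.1116]
rim T [ 0.6225 -0.1671  0.048 ] S [ 0.626  -0.1689  0.048 ]
```

Knob axis is about (0.601, 0.290), and dot angles are green 124°, white 175° and orange 226°. They're spaced 51° = 0.9 rad apart, which matches. The pointer is at green, so I need +103° of yaw, CCW. First I'll turn the tool to yaw 124.

Emit:
{"api": "drive_tool", "payload": {
  "commands": [
    [0, 0, 0, 0, 0, -7.12, 1],
    [0, 0, 0, 0, 0, -7.12, 1],
    [0, 0, 0, 0, 0, -7.12, 1],
    [0, 0, 0, 0, 0, -7.12, 1],
    [0, 0, 0, 0, 0, -7.12, 1],
    [0, 0, 0, 0, 0, -7.12, 1],
    [0, 0, 0, 0, 0, -7.12, 1],
    [0, 0, 0, 0, 0, -7.12, 1],
    [0, 0, 0, 0, 0, -7.12, 1],
    [0, 0, 0, 0, 0, -7.12, 1],
    [0, 0, 0, 0, 0, -7.12, 1],
    [0, 0, 0, 0, 0, -7.12, 1],
    [0, 0, 0, 0, 0, -7.12, 1],
    [0, 0, 0, 0, 0, -7.12, 1]
  ]
}}

```text
time_s: 1.67
tool_pos: [0.2678, -0.5923, 0.2923]
tool_rot: [-180.0, 0.0, 124.4]
force: [-0.0, 0.2, 0.9]
grip_width: 0.087
```

Emit:
{"api": "drive_tool", "payload": {
  "commands": [
    [2.37, 3.34, 0, 0, 0, 0, 1],
    [2.37, 3.34, 0, 0, 0, 0, 1],
    [2.37, 3.34, 0, 0, 0, 0, 1],
    [2.37, 3.34, 0, 0, 0, 0, 1],
    [2.37, 3.34, 0, 0, 0, 0, 1],
    [2.37, 3.34, 0, 0, 0, 0, 1],
    [2.37, 3.34, 0, 0, 0, 0, 1],
    [2.37, 3.34, 0, 0, 0, 0, 1],
    [2.37, 3.34, 0, 0, 0, 0, 1],
    [2.37, 3.34, 0, 0, 0, 0, 1],
    [2.37, 3.34, 0, 0, 0, 0, 1],
    [2.37, 3.34, 0, 0, 0, 0, 1],
    [2.37, 3.34, 0, 0, 0, 0, 1],
    [2.37, 3.34, 0, 0, 0, 0, 1],
    [2.37, 3.34, 0, 0, 0, 0, 1],
    [2.37, 3.34, 0, 0, 0, 0, 1],
    [2.37, 3.34, 0, 0, 0, 0, 1],
    [2.37, 3.34, 0, 0, 0, 0, 1],
    [2.37, 3.34, 0, 0, 0, 0, 1],
    [2.37, 3.34, 0, 0, 0, 0, 1]
  ]
}}

```text
time_s: 3.33
tool_pos: [0.5571, 0.1757, 0.2924]
tool_rot: [180.0, 0.0, 123.9]
force: [-0.3, -1.0, -0.0]
grip_width: 0.0873
```

Emit:
{"api": "drive_tool", "payload": {
  "commands": [
    [2.34, 3.35, 0, 0, 0, 0, 1],
    [2.34, 3.35, 0, 0, 0, 0, 1],
    [2.35, 3.35, 0, 0, 0, 0, 1],
    [0, 0, 3, 0, 0, 0, 1],
    [0, 0, 3, 0, 0, 0, 1],
    [0, 0, 2, 0, 0, 0, 1],
    [0, 0, 0, 0, 0, 0, 1],
    [0, 0, 0, 0, 0, 0, 1]
  ]
}}

```text
time_s: 4.0
tool_pos: [0.6001, 0.2883, 0.2114]
tool_rot: [-179.9, -0.0, 124.0]
force: [0.6, 0.4, 1.0]
grip_width: 0.0871
```

Run:
```python
from h import *
s=env.read_camera("scene");crop(s,300,60,430,200,5,"a1.png");print(env.get_obs()["tool_pos"],env.get_obs()["qpos"])
```

```text
[0.60076621 0.28884061 0.2131863 ] [  9.39384629  32.35120893 -52.43833611  84.87950868  25.98780011
  75.50239046 -11.23743611]
```

View pics/a1.png

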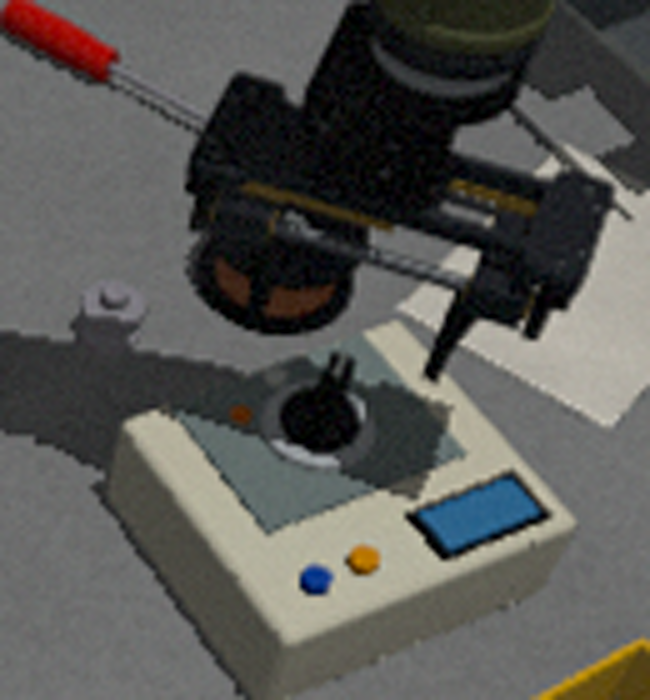

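The jaws straddle the knob. Lower to grip height and close.

Emit:
{"api": "drive_tool", "payload": {
  "commands": [
    [0.05, 0.1, 2.0, 0, 0, 0, 1],
    [0, 0, 2.0, 0, 0, 0, 1],
    [0, 0, 1.8, 0, 0, 0, 1],
    [0, 0, 0, 0, 0, 0, 1],
    [0, 0, 0, 0, 0, 0, 0],
    [0, 0, 0, 0, 0, 0, 0],
    [0, 0, 0, 0, 0, 0, 0],
    [0, 0, 0, 0, 0, 0, 0],
    [0, 0, 0, 0, 0, 0, 0],
    [0, 0, 0, 0, 0, 0, 0],
    [0, 0, 0, 0, 0, 0, 0]
  ],
  "force": 20
}}

```text
time_s: 4.97
tool_pos: [0.601, 0.2899, 0.1545]
tool_rot: [180.0, 0.0, 124.0]
force: [-0.3, -0.1, 0.2]
grip_width: 0.0483
```

Emit:
{"api": "drive_tool", "payload": {
  "commands": [
    [0, 0, 0, 0, 0, 0, 0],
    [0, 0, 0, 0, 0, 0, 0],
    [0, 0, 0, 0, 0, 0, 0],
    [0, 0, 0, 0, 0, 0, 0],
    [0, 0, 0, 0, 0, 0, 0],
    [0, 0, 0, 0, 0, 0, 0],
    [0, 0, 0, 0, 0, 0, 0],
    [0, 0, 0, 0, 0, 0, 0]
  ]
}}

```text
time_s: 5.63
tool_pos: [0.6009, 0.2899, 0.1542]
tool_rot: [180.0, -0.0, 124.0]
force: [0.5, 0.8, -1.1]
grip_width: 0.0138
```

The bar is gripped at 14 mm. Turning +102° CCW to orange.

Emit:
{"api": "drive_tool", "payload": {
  "commands": [
    [0, 0, 0, 0, 0, -6, 0],
    [0, 0, 0, 0, 0, -6, 0],
    [0, 0, 0, 0, 0, -6, 0],
    [0, 0, 0, 0, 0, -6, 0],
    [0, 0, 0, 0, 0, -6, 0],
    [0, 0, 0, 0, 0, -6, 0],
    [0, 0, 0, 0, 0, -6, 0],
    [0, 0, 0, 0, 0, -6, 0],
    [0, 0, 0, 0, 0, -6, 0],
    [0, 0, 0, 0, 0, -6, 0],
    [0, 0, 0, 0, 0, -6, 0],
    [0, 0, 0, 0, 0, -6, 0],
    [0, 0, 0, 0, 0, -6, 0],
    [0, 0, 0, 0, 0, -6, 0],
    [0, 0, 0, 0, 0, -6, 0],
    [0, 0, 0, 0, 0, -6, 0],
    [0, 0, 0, 0, 0, -6, 0],
    [0, 0, 0, 0, 0, 0, 0]
  ]
}}

```text
time_s: 7.13
tool_pos: [0.6014, 0.289, 0.1541]
tool_rot: [-180.0, -0.0, -133.9]
force: [0.9, -1.3, 1.0]
grip_width: 0.014
```

Emit:
{"api": "drive_tool", "payload": {
  "commands": [
    [0, 0, 0, 0, 0, 0, 1],
    [0, 0, 0, 0, 0, 0, 1],
    [0, 0, 0, 0, 0, 0, 1],
    [0, 0, 0, 0, 0, 0, 1],
    [0, 0, 0, 0, 0, 0, 1],
    [0, 0, 0, 0, 0, 0, 1],
    [0, 0, -2, 0, 0, 0, 1],
    [0, 0, -4, 0, 0, 0, 1],
    [0, 0, -4, 0, 0, 0, 1],
    [0, 0, 0, 0, 0, 7, 1],
    [0, 0, 0, 0, 0, 7, 1],
    [0, 0, 0, 0, 0, 7, 1],
    [0, 0, 0, 0, 0, 7, 1],
    [0, 0, 0, 0, 0, 7, 1],
    [0, 0, 0, 0, 0, 7, 1],
    [0, 0, 0, 0, 0, 7, 1],
    [0, 0, 0, 0, 0, 7, 1],
    [0, 0, 0, 0, 0, 7, 1],
    [0, 0, 0, 0, 0, 7, 1]
  ]
}}

```text
time_s: 8.72
tool_pos: [0.6007, 0.29, 0.2542]
tool_rot: [-180.0, 0.0, 155.7]
force: [0.2, -0.5, -0.0]
grip_width: 0.0866
```

Run:
```python
from h import *
s=env.read_camera("scene");crop(s,300,60,430,200,5,"a2.png");print(env.get_obs()["tool_pos"],env.get_obs()["tool_rot"],env.get_obs()["qpos"])
```

```text
[0.60064107 0.29009481 0.254465  ] [1.79995649e+02 2.74662866e-02 1.55376332e+02] [ 13.00123809  33.57578162 -59.78382123  81.84652573  28.9672551
  80.93415971  18.35500725]
```

View pics/a2.png

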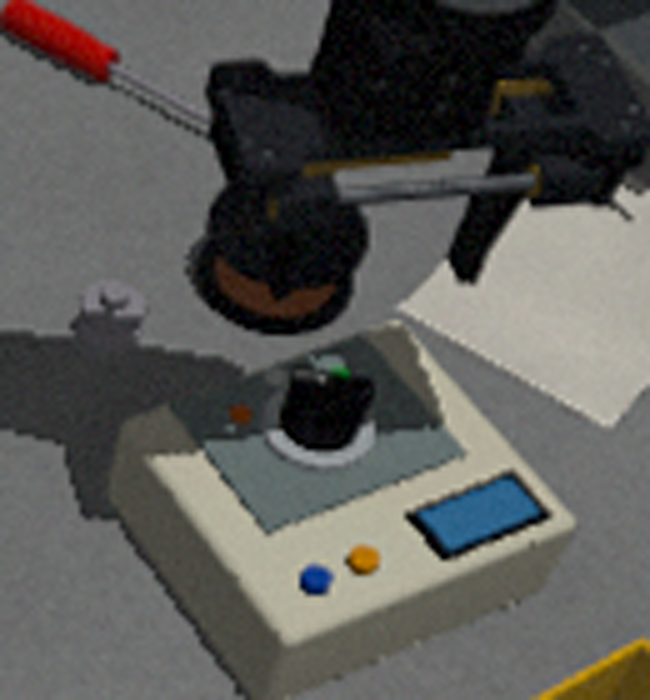

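Emit:
{"api": "drive_tool", "payload": {
  "commands": [
    [0, 0, 0, 0, 0, 7.1, 1],
    [0, 0, 0, 0, 0, 7.1, 1],
    [0, 0, 0, 0, 0, 7.1, 1],
    [0, 0, 0, 0, 0, 7.1, 1],
    [0, 0, 0, 0, 0, 7.1, 1],
    [0, 0, 0, 0, 0, 7.1, 1],
    [0, 0, 0, 0, 0, 7.1, 1],
    [0, 0, 0, 0, 0, 7.1, 1],
    [0, 0, 0, 0, 0, 7.1, 1],
    [0, 0, 0, 0, 0, 1.6, 1],
    [-4, 0.2, 0, 0, 0, 0, 1],
    [-4, 0.2, 0, 0, 0, 0, 1],
    [-4, 0.2, 0, 0, 0, 0, 1],
    [-4, 0.2, 0, 0, 0, 0, 1],
    [-4, 0.2, 0, 0, 0, 0, 1],
    [-4, 0.2, 0, 0, 0, 0, 1],
    [-4, 0.2, 0, 0, 0, 0, 1],
    [-4, 0.2, 0, 0, 0, 0, 1]
  ]
}}

```text
time_s: 10.27
tool_pos: [0.6194, -0.0317, 0.2544]
tool_rot: [180.0, 0.0, 90.7]
force: [1.5, 0.2, 0.3]
grip_width: 0.0869
```

Run:
```python
from h import *
s=env.read_camera("scene");crop(s,310,115,420,205,6,"a3.png");t=env.read_camera("top");crop(t,125,170,175,215,14,"a4.png");print(env.get_obs()["tool_pos"],env.get_obs()["tool_rot"],env.get_obs()["qpos"])
```

```text
[ 0.62002433 -0.04063888  0.25343078] [-179.94624439    0.32081213   89.91035803] [ 35.88891943  21.54513231 -43.8691133   89.24064494  15.56577747
  75.48906706 -10.01713   ]
```

View pics/a4.png

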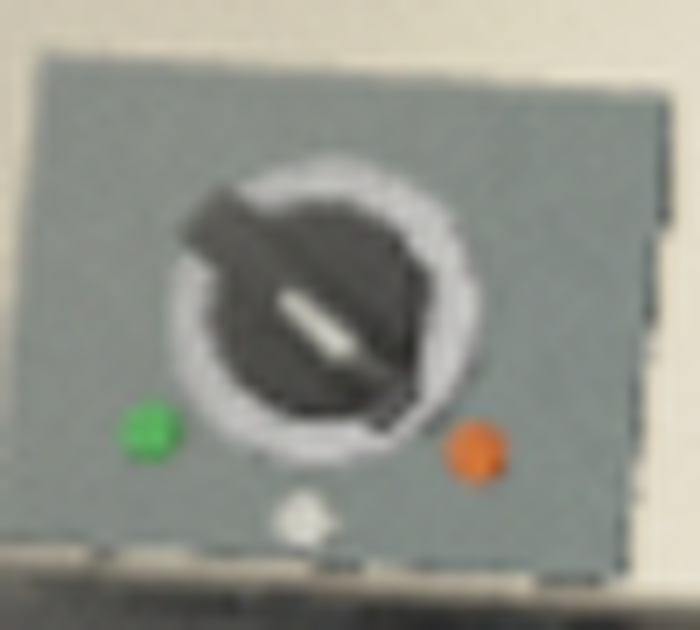

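The selector's line points at orange. On to the roller.

Emit:
{"api": "drive_tool", "payload": {
  "commands": [
    [-4, 0.1, 0, 0, 0, 0, 1],
    [-4, 0.1, 0, 0, 0, 0, 1],
    [-4, 0.1, 1, 0, 0, 0, 1],
    [-0.8, 0, 3, 0, 0, 0, 1],
    [0, 0, 3, 0, 0, 0, 1],
    [0, 0, 0, 0, 0, 0, 1],
    [0, 0, 0, 0, 0, 0, 1],
    [0, 0, 0, 0, 0, 0, 1]
  ]
}}

```text
time_s: 11.03
tool_pos: [0.6249, -0.1565, 0.1859]
tool_rot: [179.9, -0.0, 90.7]
force: [0.2, -0.2, 0.5]
grip_width: 0.0872
```

Run:
```python
from h import *
s=env.read_camera("scene");crop(s,150,130,300,270,5,"a5.png");print(env.get_obs()["tool_pos"],env.get_obs()["tool_rot"])
```

```text
[ 0.62526235 -0.15653961  0.18658625] [1.79817035e+02 2.26630652e-02 9.06764349e+01]
```

View pics/a5.png

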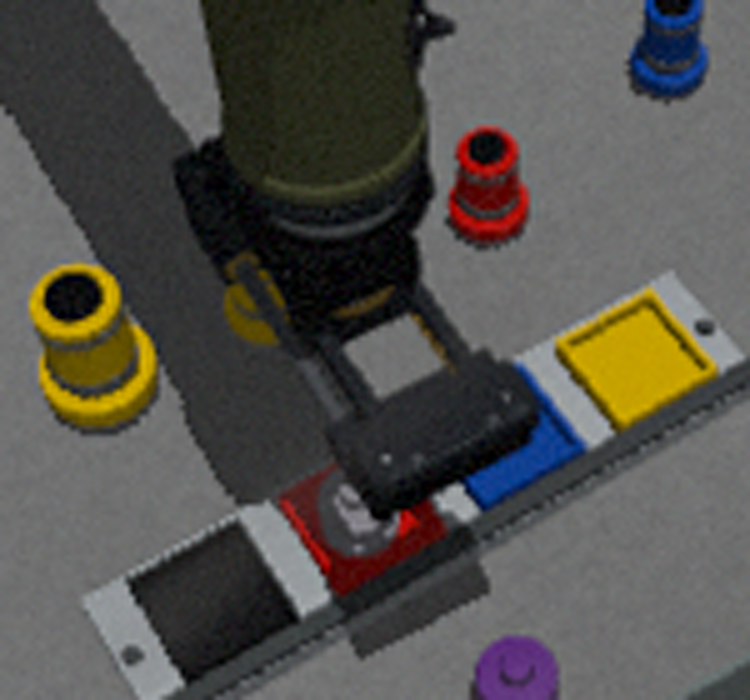

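Emit:
{"api": "drive_tool", "payload": {
  "commands": [
    [-1.15, -0.1, 0, 0, 0, 0, 1],
    [0, 0, 3, 0, 0, 0, 1],
    [0, 0, 3, 0, 0, 0, 1],
    [0, 0, 2, 0, 0, 0, 1],
    [0, 0, 0, 0, 0, 0, 0],
    [0, 0, 0, 0, 0, 0, 0],
    [0, 0, 0, 0, 0, 0, 0],
    [0, 0, 0, 0, 0, 0, 0],
    [0, 0, 0, 0, 0, 0, 0],
    [0, 0, 0, 0, 0, 0, 0],
    [0, 0, 0, 0, 0, 0, 0],
    [0, 0, 0, 0, 0, 0, 0],
    [0, 0, 0, 0, 0, 0, 0],
    [0, 0, 0, 0, 0, 0, 0]
  ],
  "force": 20
}}

```text
time_s: 12.25
tool_pos: [0.6232, -0.1695, 0.1046]
tool_rot: [180.0, 0.0, 90.5]
force: [-0.4, -1.1, 2.3]
grip_width: 0.0384
```

Emit:
{"api": "drive_tool", "payload": {
  "commands": [
    [0, 0, 0, 0, 0, 0, 0],
    [0, 0, 0, 0, 0, 0, 0],
    [0, 0, -1.5, 0, 0, 0, 0],
    [0, 0, -3, 0, 0, 0, 0],
    [0, 0, -3, 0, 0, 0, 0],
    [0, 0, -3, 0, 0, 0, 0],
    [0, 0, 0, 0, 0, 0, 0]
  ],
  "force": 25
}}

```text
time_s: 12.83
tool_pos: [0.626, -0.1694, 0.2167]
tool_rot: [179.4, 0.2, 90.5]
force: [1.0, 0.1, 0.7]
grip_width: 0.0386
```

Run:
```python
from h import *
s=env.read_camera("scene");crop(s,150,130,300,270,5,"a6.png");print(env.get_obs())
```

```text
{'time_s': 12.8833, 'qpos': array([ 43.8283203 ,  25.63154218, -40.56554737,  88.40128569,
        17.28638032,  71.9639668 ,   1.30760274]), 'joint_velocities': array([-0.23416283,  2.45330379,  1.38218959,  4.09921444,  0.50718116,
       -0.93791355, -0.34531519]), 'effort': array([ 3.52445142e-01, -4.93503428e+01, -8.98167014e+00, -3.07790136e+01,
       -7.52763706e-02,  2.25380743e-01,  4.48502612e-02]), 'tool_pos': array([ 0.62491227, -0.16936989,  0.21366491]), 'tool_rot': array([1.79624613e+02, 1.18478751e-01, 9.05306016e+01]), 'force': array([-0.24659513,  0.42295946, -2.48395248]), 'wrist_torque': array([-0.04737295, -0.12478342,  0.01807507]), 'grip_width': 0.03800171648623898}
```

View pics/a6.png

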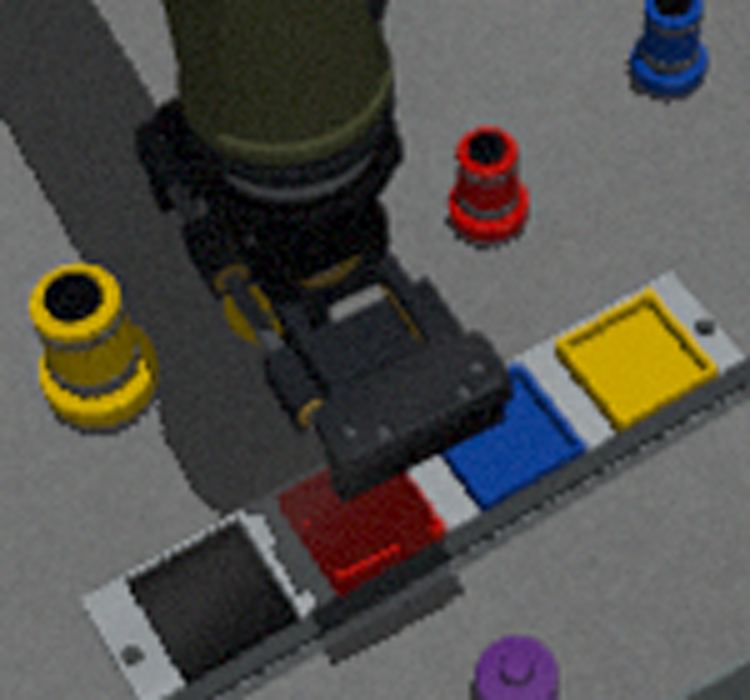

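The roller is lifted and the cradle is empty. Carry it to the tray.

Emit:
{"api": "drive_tool", "payload": {
  "commands": [
    [-3.7, -1.6, 0, 0, 0, 0, 0],
    [-3.7, -1.6, 0, 0, 0, 0, 0],
    [-3.7, -1.6, 0, 0, 0, 0, 0],
    [-3.7, -1.6, 0, 0, 0, 0, 0],
    [-3.7, -1.6, 0, 0, 0, 0, 0],
    [-3.7, -1.6, 0, 0, 0, 0, 0],
    [-3.8, -1.6, 0, 0, 0, 0, 0],
    [0, 0, 0, 0, 0, 0, 0],
    [0, 0, 0, 0, 0, 0, 0],
    [0, 0, 0, 0, 0, 0, 0]
  ]
}}

```text
time_s: 13.72
tool_pos: [0.5128, -0.4298, 0.2078]
tool_rot: [-179.9, -0.2, 90.5]
force: [-0.4, 1.4, -1.9]
grip_width: 0.0382
```

Run:
```python
from h import *
s=env.read_camera("scene");crop(s,50,130,200,280,5,"a7.png");print(env.get_obs()["tool_pos"],env.get_obs()["tool_rot"])
q=[plane(s,u,v,.03)for u,v in[(79,236),(125,223),(135,262),(90,279)]];print(np.mean(q,0))
```

```text
[ 0.51373443 -0.42867032  0.20820477] [-1.79956151e+02 -1.43301825e-01  9.06187069e+01]
[ 0.52491826 -0.42700714  0.03      ]
```

View pics/a7.png

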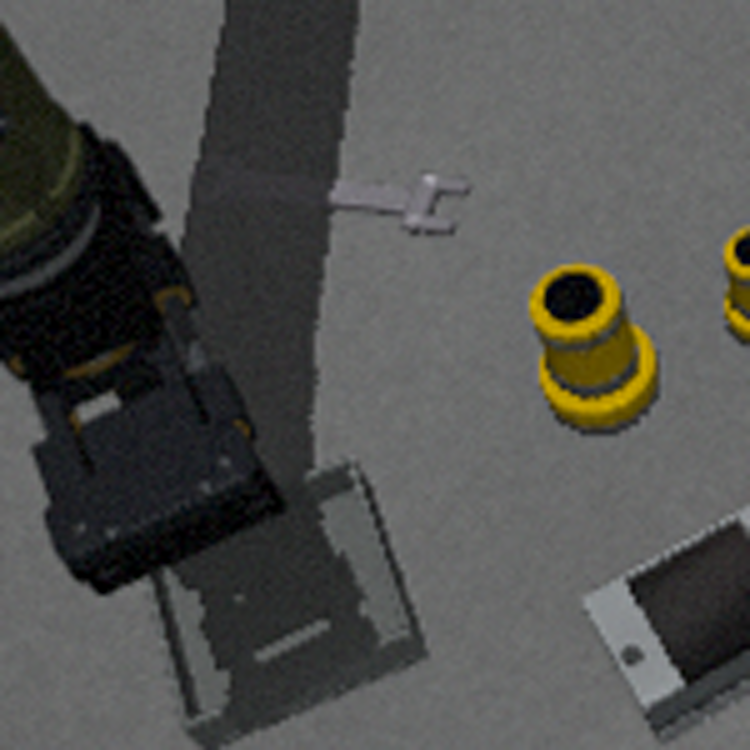

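Emit:
{"api": "drive_tool", "payload": {
  "commands": [
    [0, 0.2, 3.5, 0, 0, 0, 0],
    [0, 0, 3.5, 0, 0, 0, 0],
    [0, 0, 3, 0, 0, 0, 0],
    [0, 0, 1.0, 0, 0, 0, 0],
    [0, 0, 0.5, 0, 0, 0, 0],
    [0, 0, 0.3, 0, 0, 0, 0],
    [0, 0, 0, 0, 0, 0, 0],
    [0, 0, 0, 0, 0, 0, 0]
  ]
}}

```text
time_s: 14.43
tool_pos: [0.5167, -0.4309, 0.0934]
tool_rot: [179.9, 0.1, 90.5]
force: [0.4, -0.9, -2.0]
grip_width: 0.0384
```

Emit:
{"api": "drive_tool", "payload": {
  "commands": [
    [0, 0, 0.25, 0, 0, 0, 0],
    [0, 0, 0.2, 0, 0, 0, 0],
    [0, 0, 0, 0, 0, 0, 0]
  ]
}}

```text
time_s: 14.68
tool_pos: [0.5162, -0.4312, 0.0886]
tool_rot: [179.9, 0.1, 90.5]
force: [-0.3, 0.1, 3.1]
grip_width: 0.0381
```

Contact (force turned upward). Release and rise.

Emit:
{"api": "drive_tool", "payload": {
  "commands": [
    [0, 0, 0, 0, 0, 0, 0.65],
    [0, 0, 0, 0, 0, 0, 0.65],
    [0, 0, 0, 0, 0, 0, 0.65],
    [0, 0, 0, 0, 0, 0, 0.65],
    [0, 0, -1, 0, 0, 0, 0.65],
    [0, 0, -3, 0, 0, 0, 0.65],
    [0, 0, -4, 0, 0, 0, 0.7],
    [0, 0, -4, 0, 0, 0, 1],
    [4, 0, 0, 0, 0, 0, 1],
    [4, 0, 0, 0, 0, 0, 1],
    [4, 0, 0, 0, 0, 0, 1],
    [4, 0, 0, 0, 0, 0, 1],
    [0, 0, 0, 0, 0, 0, 1],
    [0, 0, 0, 0, 0, 0, 1]
  ]
}}

```text
time_s: 15.85
tool_pos: [0.5147, -0.2672, 0.208]
tool_rot: [180.0, 0.1, 90.9]
force: [0.1, -0.9, -0.3]
grip_width: 0.0864
```

Run:
```python
from h import *
s=env.read_camera("scene");cv2.imwrite("pics/b1.png",s["img"]);t=env.read_camera("top");cv2.imwrite("pics/b2.png",t["img"]);o=env.get_obs();print(o["tool_pos"],o["tool_rot"],o["qpos"])
```

```text
[ 0.51391034 -0.27134286  0.2074057 ] [1.79979909e+02 9.14777332e-02 9.05007365e+01] [ 59.34331386  17.50756106 -40.21542154  98.28838639  12.12913123
  68.55946812  16.48114875]
```

View pics/b1.png

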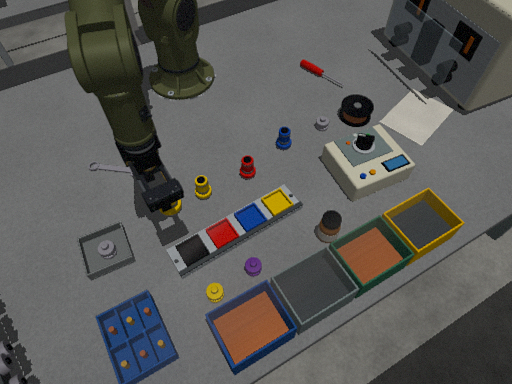

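View pics/b2.png

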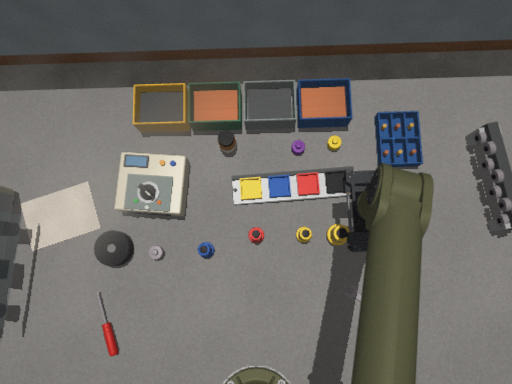

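The roller stands in the tray. On to the small yellow marker at (305,235), about (0.475, -0.149).

Emit:
{"api": "drive_tool", "payload": {
  "commands": [
    [4, -1.3, 0, 0, 0, 0, 1],
    [4, -1.3, 0, 0, 0, 0, 1],
    [4, -1.3, 0, 0, 0, 0, 1],
    [0.1, 0, 2, 0, 0, 0, 1],
    [0, 0, 2, 0, 0, 0, 1],
    [0, 0, 0, 0, 0, 0, 1],
    [0, 0, 0, 0, 0, 0, 1],
    [0, 0, 0, 0, 0, 0, 1]
  ]
}}

```text
time_s: 16.62
tool_pos: [0.4748, -0.1523, 0.1675]
tool_rot: [179.9, -0.0, 90.4]
force: [-0.1, 0.4, -0.4]
grip_width: 0.0868
```

Run:
```python
from h import *
s=env.read_camera("scene");crop(s,130,100,260,230,5,"b3.png");o=env.get_obs();print(o["tool_pos"],o["tool_rot"])
print(proj(s,[.475,-.149,.068]))
```

```text
[ 0.47502023 -0.15218245  0.16776501] [1.79915870e+02 3.56250954e-03 9.04095407e+01]
[200.27882357 178.47300484]
```

View pics/b3.png

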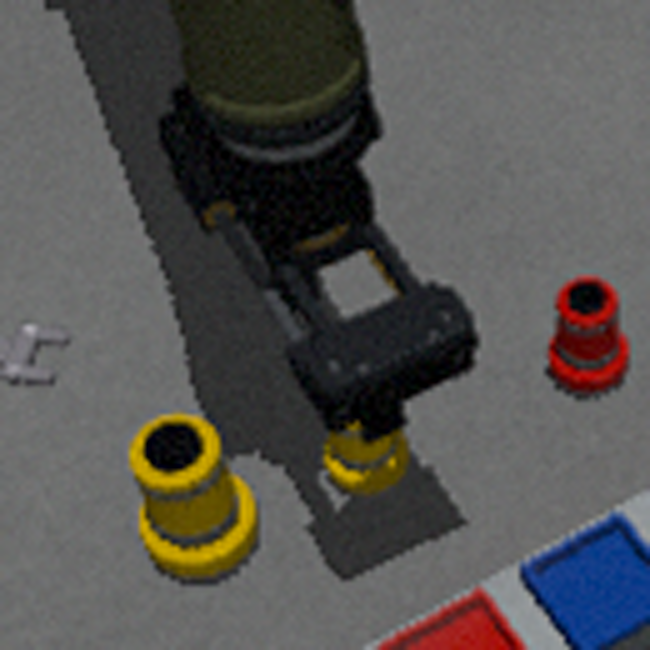

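Emit:
{"api": "drive_tool", "payload": {
  "commands": [
    [0.3, 0.05, 2, 0, 0, 0, 1],
    [0, 0, 2.5, 0, 0, 0, 1],
    [0, 0, 2.0, 0, 0, 0, 1],
    [0, 0, 0.7, 0, 0, 0, 1],
    [0, 0, 0, 0, 0, 0, 1],
    [0, 0, 0, 0, 0, 0, 0.2],
    [0, 0, 0, 0, 0, 0, 0.2],
    [0, 0, 0, 0, 0, 0, 0.2],
    [0, 0, 0, 0, 0, 0, 0.2],
    [0, 0, 0, 0, 0, 0, 0.2],
    [0, 0, 0, 0, 0, 0, 0.2],
    [0, 0, 0, 0, 0, 0, 0],
    [0, 0, 0, 0, 0, 0, 0],
    [0, 0, 0, 0, 0, 0, 0],
    [0, 0, 0, 0, 0, 0, 0],
    [0, 0, 0, 0, 0, 0, 0],
    [0, 0, 0, 0, 0, 0, 0]
  ],
  "force": 40
}}

```text
time_s: 18.08
tool_pos: [0.4748, -0.148, 0.0948]
tool_rot: [180.0, 0.0, 90.5]
force: [0.4, 0.1, 0.6]
grip_width: 0.0335
```

Emit:
{"api": "drive_tool", "payload": {
  "commands": [
    [0, 0, 0.15, 0, 0, 0, 0],
    [0, 0, 0.15, 0, 0, 0, 0],
    [0, 0, 0.15, 0, 0, 0, 0],
    [0, 0, 0.15, 0, 0, 0, 0],
    [0, 0, 0.15, 0, 0, 0, 0],
    [0, 0, 0, 0, 0, 0, 0],
    [0, 0, 0, 0, 0, 0, 0]
  ],
  "force": 50
}}

```text
time_s: 18.67
tool_pos: [0.4745, -0.1479, 0.0875]
tool_rot: [-179.9, 0.0, 90.5]
force: [-2.3, 1.8, 5.5]
grip_width: 0.0334
```

Emit:
{"api": "drive_tool", "payload": {
  "commands": [
    [0, 0, -1, 0, 0, 0, 0],
    [0, 0, -3, 0, 0, 0, 0],
    [0, 0, -4, 0, 0, 0, 0],
    [0, 0, -3, 0, 0, 0, 0],
    [0, 0, 0, 0, 0, 0, 0],
    [0, 0, 0, 0, 0, 0, 0]
  ]
}}

```text
time_s: 19.17
tool_pos: [0.4758, -0.1483, 0.1993]
tool_rot: [179.8, 0.2, 90.5]
force: [-1.0, 0.1, -1.2]
grip_width: 0.0334
```

Run:
```python
from h import *
s=env.read_camera("scene");crop(s,130,70,260,200,5,"b4.png");t=env.read_camera("top");crop(t,180,170,350,270,4.5,"b5.png");o=env.get_obs();print(o["tool_pos"],o["force"])
```

```text
[ 0.47397019 -0.14792137  0.19653177] [ 0.03868755  1.13032212 -1.22191306]
```

View pics/b4.png

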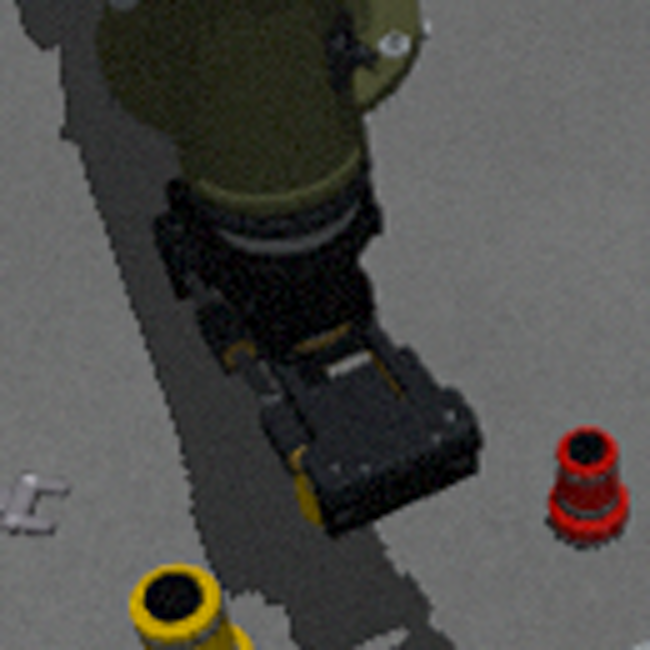

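View pics/b5.png

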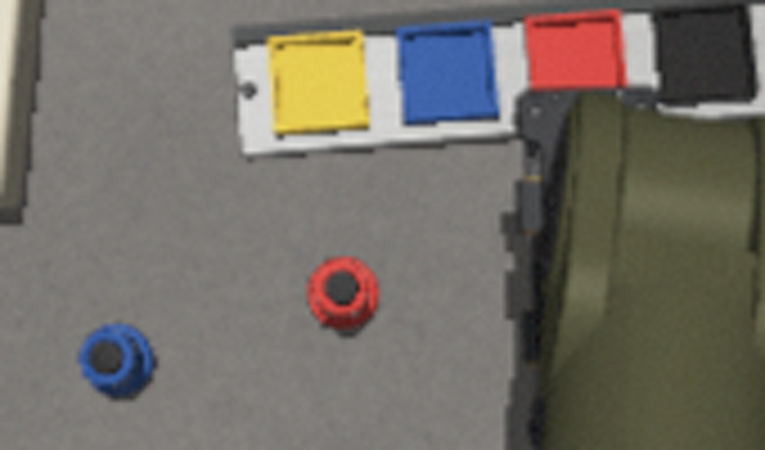

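The nib is hidden by the gripper, so I'll set the marker back down, release it and check the green band from a distance.

Emit:
{"api": "drive_tool", "payload": {
  "commands": [
    [0, 0, 4, 0, 0, 0, 0],
    [0, 0, 4, 0, 0, 0, 0],
    [0, 0, 1.5, 0, 0, 0, 0],
    [0, 0, 0.8, 0, 0, 0, 0],
    [0, 0, 0, 0, 0, 0, 0],
    [0, 0, 0, 0, 0, 0, 0]
  ]
}}

```text
time_s: 19.77
tool_pos: [0.4747, -0.1476, 0.094]
tool_rot: [-180.0, -0.1, 90.5]
force: [1.0, 0.2, -0.4]
grip_width: 0.0335
```

Emit:
{"api": "drive_tool", "payload": {
  "commands": [
    [0, 0, 0.3, 0, 0, 0, 0],
    [0, 0, 0.25, 0, 0, 0, 0],
    [0, 0, 0, 0, 0, 0, 0],
    [0, 0, 0, 0, 0, 0, 0]
  ]
}}

```text
time_s: 20.1
tool_pos: [0.475, -0.1482, 0.0893]
tool_rot: [179.9, 0.0, 90.5]
force: [-0.7, 0.4, -0.2]
grip_width: 0.0328
```

Emit:
{"api": "drive_tool", "payload": {
  "commands": [
    [0, 0, 0.15, 0, 0, 0, 0],
    [0, 0, 0, 0, 0, 0, 0],
    [0, 0, 0, 0, 0, 0, 1],
    [0, 0, 0, 0, 0, 0, 1],
    [0, 0, 0, 0, 0, 0, 1],
    [0, 0, 0, 0, 0, 0, 1],
    [0, 0, 0, 0, 0, 0, 1],
    [0, 0, 0, 0, 0, 0, 1],
    [0, 0, -2, 0, 0, 0, 1],
    [0, 0, -4, 0, 0, 0, 1],
    [0, 0, -3, 0, 0, 0, 1],
    [4, 0, 0, 0, 0, 0, 1],
    [4, 0, 0, 0, 0, 0, 1],
    [4, 0, 0, 0, 0, 0, 1],
    [1.5, 0.2, 0, 0, 0, 0, 1],
    [0, 0, 0, 0, 0, 0, 1],
    [0, 0, 0, 0, 0, 0, 1]
  ]
}}

```text
time_s: 21.52
tool_pos: [0.4754, -0.0122, 0.1773]
tool_rot: [180.0, 0.0, 90.7]
force: [-0.4, -0.7, 0.9]
grip_width: 0.0869
```

Run:
```python
from h import *
s=env.read_camera("scene");crop(s,150,100,300,220,5,"b6.png");o=env.get_obs();print(o["tool_pos"],o["tool_rot"],o["qpos"])
```

```text
[ 0.47544318 -0.01358736  0.17718288] [-1.79993032e+02  4.45927257e-02  9.05253518e+01] [ 49.00326112   6.38341619 -52.46214472 113.7641034    5.7558849
  62.46446655  -5.43004699]
```

View pics/b6.png

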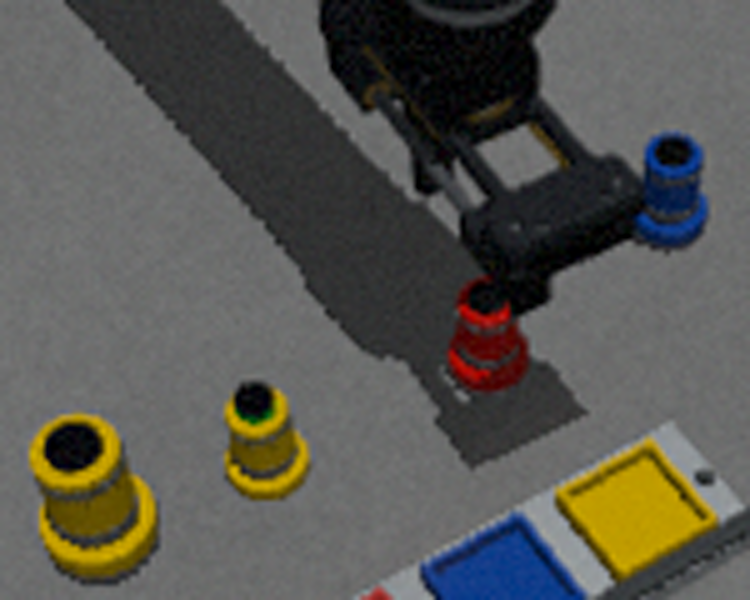

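The yellow nib shows its green band, so it's primed. Now red at about (0.477, -0.0115).

Emit:
{"api": "drive_tool", "payload": {
  "commands": [
    [0.2, 0.15, 2, 0, 0, 0, 1],
    [0, 0, 3, 0, 0, 0, 1],
    [0, 0, 2.5, 0, 0, 0, 1],
    [0, 0, 0.7, 0, 0, 0, 1],
    [0, 0, 0, 0, 0, 0, 1],
    [0, 0, 0, 0, 0, 0, 0.2],
    [0, 0, 0, 0, 0, 0, 0.2],
    [0, 0, 0, 0, 0, 0, 0.2],
    [0, 0, 0, 0, 0, 0, 0.2],
    [0, 0, 0, 0, 0, 0, 0.2],
    [0, 0, 0, 0, 0, 0, 0.2],
    [0, 0, 0, 0, 0, 0, 0],
    [0, 0, 0, 0, 0, 0, 0],
    [0, 0, 0, 0, 0, 0, 0],
    [0, 0, 0, 0, 0, 0, 0],
    [0, 0, 0, 0, 0, 0, 0],
    [0, 0, 0, 0, 0, 0, 0]
  ],
  "force": 50
}}

```text
time_s: 22.98
tool_pos: [0.477, -0.011, 0.0953]
tool_rot: [180.0, 0.0, 90.5]
force: [0.0, -0.0, 0.1]
grip_width: 0.0332
```

Emit:
{"api": "drive_tool", "payload": {
  "commands": [
    [0, 0, 0.15, 0, 0, 0, 0],
    [0, 0, 0.15, 0, 0, 0, 0],
    [0, 0, 0.15, 0, 0, 0, 0],
    [0, 0, 0.15, 0, 0, 0, 0],
    [0, 0, 0.15, 0, 0, 0, 0],
    [0, 0, 0, 0, 0, 0, 0],
    [0, 0, 0, 0, 0, 0, 0]
  ]
}}

```text
time_s: 23.57
tool_pos: [0.4768, -0.0109, 0.088]
tool_rot: [-180.0, 0.0, 90.5]
force: [-1.7, -0.5, 6.3]
grip_width: 0.0331
```

Emit:
{"api": "drive_tool", "payload": {
  "commands": [
    [0, 0, 0, 0, 0, 0, 1],
    [0, 0, 0, 0, 0, 0, 1],
    [0, 0, 0, 0, 0, 0, 1],
    [0, 0, 0, 0, 0, 0, 1],
    [0, 0, 0, 0, 0, 0, 1],
    [0, 0, 0, 0, 0, 0, 1],
    [0, 0, -2, 0, 0, 0, 1],
    [0, 0, -4, 0, 0, 0, 1],
    [0, 0, -3, 0, 0, 0, 1],
    [3.6, -0.93, 0, 0, 0, 0, 1],
    [3.6, -0.93, 0, 0, 0, 0, 1],
    [3.6, -0.93, 0, 0, 0, 0, 1],
    [3.6, -0.93, 0, 0, 0, 0, 1],
    [0, 0, 0, 0, 0, 0, 1],
    [0, 0, 0, 0, 0, 0, 1]
  ]
}}

```text
time_s: 24.82
tool_pos: [0.4378, 0.1348, 0.1779]
tool_rot: [180.0, 0.0, 90.8]
force: [0.8, -0.5, -0.0]
grip_width: 0.0867
```

Run:
```python
from h import *
s=env.read_camera("scene");crop(s,170,70,320,210,5,"b7.png");o=env.get_obs();print(o["tool_pos"],o["tool_rot"],o["qpos"])
```

```text
[0.43831052 0.13293665 0.17771227] [1.79985590e+02 5.01559414e-02 9.06345980e+01] [ 39.85253455   4.16114631 -60.95465003 115.76093943   4.16808297
  62.28261104 -22.34483402]
```

View pics/b7.png

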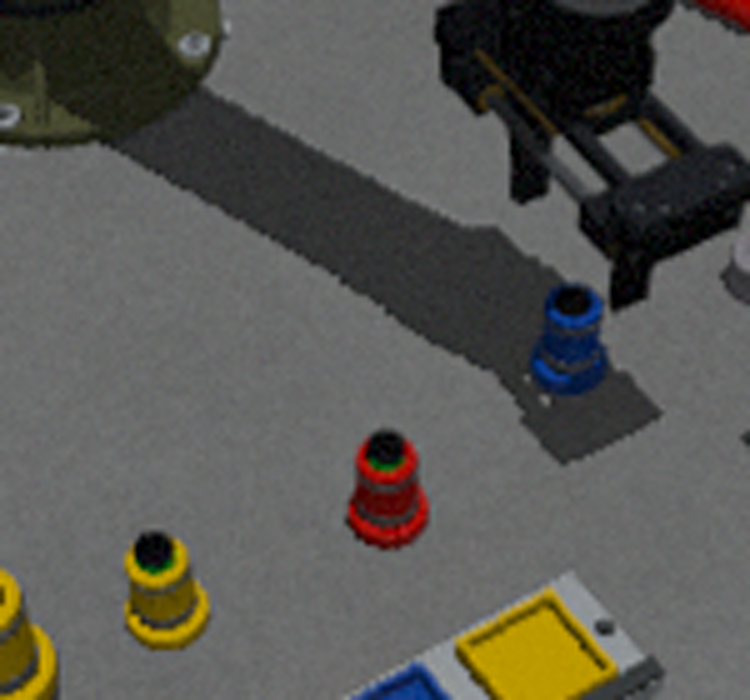

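Red is primed too, and blue hasn't moved (nib at 284,130). Grip and prime blue.

Emit:
{"api": "drive_tool", "payload": {
  "commands": [
    [0.05, 0.1, 2, 0, 0, 0, 1],
    [0, 0, 3, 0, 0, 0, 1],
    [0, 0, 2.5, 0, 0, 0, 1],
    [0, 0, 0.75, 0, 0, 0, 1],
    [0, 0, 0, 0, 0, 0, 1],
    [0, 0, 0, 0, 0, 0, 0.2],
    [0, 0, 0, 0, 0, 0, 0.2],
    [0, 0, 0, 0, 0, 0, 0.2],
    [0, 0, 0, 0, 0, 0, 0.2],
    [0, 0, 0, 0, 0, 0, 0.2],
    [0, 0, 0, 0, 0, 0, 0.2],
    [0, 0, 0, 0, 0, 0, 0],
    [0, 0, 0, 0, 0, 0, 0],
    [0, 0, 0, 0, 0, 0, 0],
    [0, 0, 0, 0, 0, 0, 0],
    [0, 0, 0, 0, 0, 0, 0],
    [0, 0, 0, 0, 0, 0, 0]
  ],
  "force": 50
}}

```text
time_s: 26.28
tool_pos: [0.4393, 0.1332, 0.0952]
tool_rot: [-180.0, 0.0, 90.5]
force: [-1.0, 0.1, 2.0]
grip_width: 0.0332
```

Emit:
{"api": "drive_tool", "payload": {
  "commands": [
    [0, 0, 0.15, 0, 0, 0, 0],
    [0, 0, 0.15, 0, 0, 0, 0],
    [0, 0, 0.15, 0, 0, 0, 0],
    [0, 0, 0.15, 0, 0, 0, 0],
    [0, 0, 0.15, 0, 0, 0, 0],
    [0, 0, 0, 0, 0, 0, 0],
    [0, 0, 0, 0, 0, 0, 0]
  ]
}}

```text
time_s: 26.87
tool_pos: [0.4395, 0.1332, 0.088]
tool_rot: [-180.0, 0.0, 90.5]
force: [-1.5, -0.2, 6.7]
grip_width: 0.0329
```

Emit:
{"api": "drive_tool", "payload": {
  "commands": [
    [0, 0, 0, 0, 0, 0, 1],
    [0, 0, 0, 0, 0, 0, 1],
    [0, 0, 0, 0, 0, 0, 1],
    [0, 0, 0, 0, 0, 0, 1],
    [0, 0, 0, 0, 0, 0, 1],
    [0, 0, 0, 0, 0, 0, 1],
    [0, 0, -2, 0, 0, 0, 1],
    [0, 0, -4, 0, 0, 0, 1],
    [0, 0, -3, 0, 0, 0, 1],
    [0, 0, 0, 0, 0, 0, 1]
  ]
}}

```text
time_s: 27.7
tool_pos: [0.4427, 0.1347, 0.1829]
tool_rot: [179.5, 0.0, 90.5]
force: [1.0, 0.2, 0.9]
grip_width: 0.0853
```

Run:
```python
from h import *
s=env.read_camera("scene");crop(s,170,70,320,210,5,"b8.png");o=env.get_obs();print(o["tool_pos"],o["tool_rot"])
```

```text
[0.4415821  0.13370902 0.18060037] [1.79615491e+02 6.23257754e-02 9.04845653e+01]
```

View pics/b8.png

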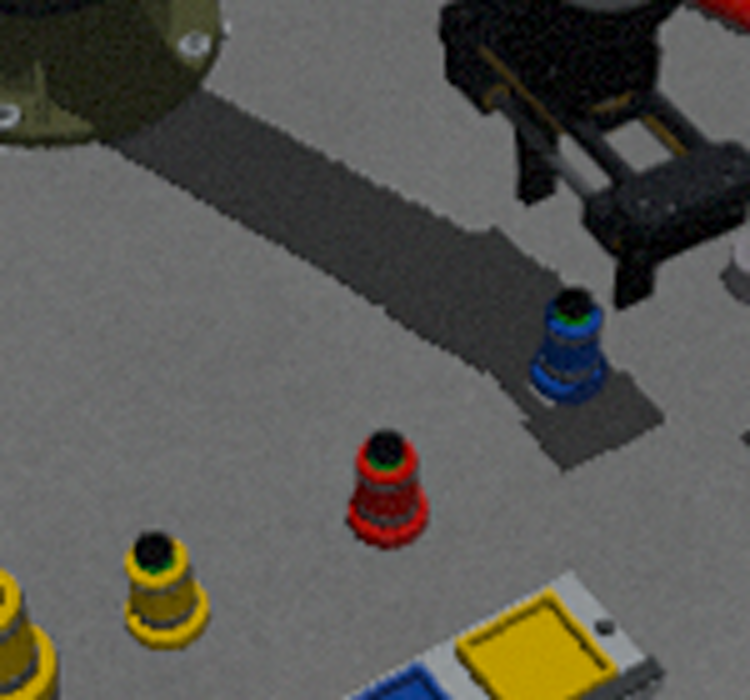

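All three show green. Regrip blue and lift.

Emit:
{"api": "drive_tool", "payload": {
  "commands": [
    [0, 0, 3, 0, 0, 0, 1],
    [0, 0, 3, 0, 0, 0, 1],
    [0, 0, 2, 0, 0, 0, 1],
    [0, 0, 0.9, 0, 0, 0, 1],
    [0, 0, 0, 0, 0, 0, 0.2],
    [0, 0, 0, 0, 0, 0, 0.2],
    [0, 0, 0, 0, 0, 0, 0.2],
    [0, 0, 0, 0, 0, 0, 0.2],
    [0, 0, 0, 0, 0, 0, 0.2],
    [0, 0, 0, 0, 0, 0, 0],
    [0, 0, 0, 0, 0, 0, 0],
    [0, 0, 0, 0, 0, 0, 0],
    [0, 0, 0, 0, 0, 0, 0],
    [0, 0, 0, 0, 0, 0, 0],
    [0, 0, -2, 0, 0, 0, 0],
    [0, 0, -4, 0, 0, 0, 0],
    [0, 0, -4, 0, 0, 0, 0],
    [0, 0, -1.5, 0, 0, 0, 0],
    [0, 0, 0, 0, 0, 0, 0],
    [0, 0, 0, 0, 0, 0, 0]
  ],
  "force": 30
}}

```text
time_s: 29.42
tool_pos: [0.4398, 0.1329, 0.2041]
tool_rot: [179.9, 0.1, 90.5]
force: [-1.0, -0.5, -1.8]
grip_width: 0.033
```

Emit:
{"api": "drive_tool", "payload": {
  "commands": [
    [-3.08, 2.52, 0, 0, 0, 0, 0],
    [-3.08, 2.52, 0, 0, 0, 0, 0],
    [-3.08, 2.52, 0, 0, 0, 0, 0],
    [-3.08, 2.52, 0, 0, 0, 0, 0],
    [-3.08, 2.52, 0, 0, 0, 0, 0],
    [-3.08, 2.52, 0, 0, 0, 0, 0],
    [-3.08, 2.52, 0, 0, 0, 0, 0],
    [0, 0, 0, 0, 0, 0, 0],
    [0, 0, 3, 0, 0, 0, 0],
    [0, 0, 3, 0, 0, 0, 0],
    [0, 0, 0, 0, 0, 0, 0],
    [0, 0, 0, 0, 0, 0, 0],
    [0, 0, 0, 0, 0, 0, 0]
  ]
}}

```text
time_s: 30.5
tool_pos: [0.6178, -0.08, 0.1437]
tool_rot: [-180.0, -0.0, 90.6]
force: [0.1, 0.7, -0.7]
grip_width: 0.0332
```

Run:
```python
from h import *
s=env.read_camera("scene");crop(s,170,110,320,250,5,"b9.png");o=env.get_obs();print(o["tool_pos"],o["tool_rot"],o["force"])
```

```text
[ 0.61840536 -0.08017344  0.14478929] [1.79920314e+02 7.89111908e-05 9.05631233e+01] [ 0.10030905 -0.19435831 -0.7425089 ]
```

View pics/b9.png

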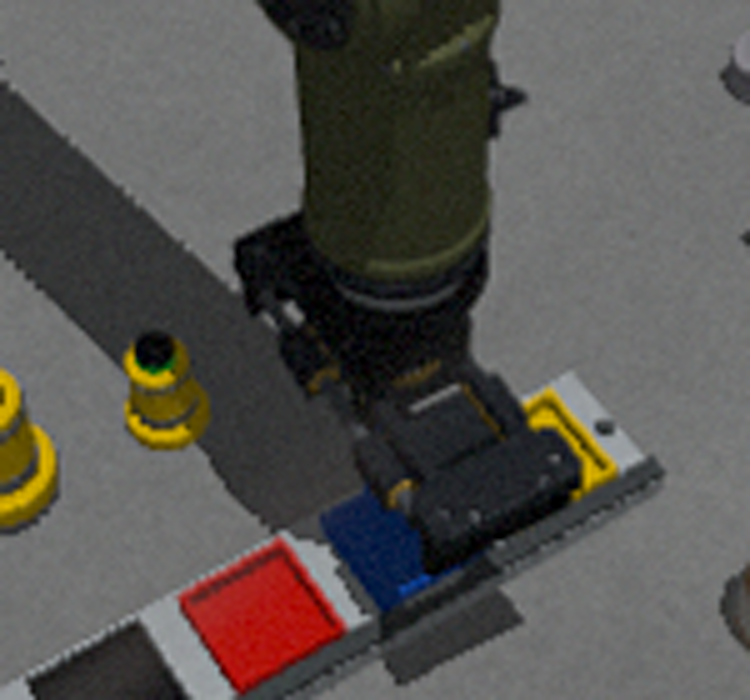

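Emit:
{"api": "drive_tool", "payload": {
  "commands": [
    [-0.23, 0, 1, 0, 0, 0, 0],
    [0, 0, 1, 0, 0, 0, 0],
    [0, 0, 0.8, 0, 0, 0, 0],
    [0, 0, 0.4, 0, 0, 0, 0],
    [0, 0, 0.2, 0, 0, 0, 0],
    [0, 0, 0, 0, 0, 0, 0],
    [0, 0, 0, 0, 0, 0, 0]
  ]
}}

```text
time_s: 31.13
tool_pos: [0.618, -0.083, 0.1098]
tool_rot: [180.0, -0.0, 90.5]
force: [0.9, -0.5, -1.4]
grip_width: 0.0333
```

Emit:
{"api": "drive_tool", "payload": {
  "commands": [
    [0, 0, 0.15, 0, 0, 0, 0],
    [0, 0, 0.1, 0, 0, 0, 0],
    [0, 0, 0, 0, 0, 0, 0]
  ]
}}

```text
time_s: 31.38
tool_pos: [0.6184, -0.0829, 0.1088]
tool_rot: [179.9, 0.0, 90.5]
force: [-2.9, -0.8, 6.8]
grip_width: 0.0336
```

On the floor. Release, then go back to red.

Emit:
{"api": "drive_tool", "payload": {
  "commands": [
    [0, 0, 0, 0, 0, 0, 1],
    [0, 0, 0, 0, 0, 0, 1],
    [0, 0, 0, 0, 0, 0, 1],
    [0, 0, 0, 0, 0, 0, 1],
    [0, 0, 0, 0, 0, 0, 1],
    [0, 0, 0, 0, 0, 0, 1],
    [0, 0, -2, 0, 0, 0, 1],
    [0, 0, -4, 0, 0, 0, 1],
    [0, 0, -3, 0, 0, 0, 1],
    [1.8, -3.53, 0, 0, 0, 0, 1],
    [1.8, -3.53, 0, 0, 0, 0, 1],
    [1.8, -3.53, 0, 0, 0, 0, 1],
    [1.8, -3.53, 0, 0, 0, 0, 1],
    [0, 0, 0, 0, 0, 0, 1],
    [0, 0, 0, 0, 0, 0, 1]
  ]
}}

```text
time_s: 32.63
tool_pos: [0.4743, -0.012, 0.1974]
tool_rot: [180.0, 0.3, 90.6]
force: [0.9, -1.1, 0.7]
grip_width: 0.0872
```

Run:
```python
from h import *
s=env.read_camera("scene");crop(s,170,110,320,250,5,"d1.png");t=env.read_camera("top");crop(t,180,160,350,270,4.5,"d2.png");o=env.get_obs();print(o["tool_pos"],o["tool_rot"])
```

```text
[ 0.47673459 -0.01303048  0.19780531] [1.79896727e+02 7.44094172e-02 9.04835927e+01]
```

View pics/d1.png

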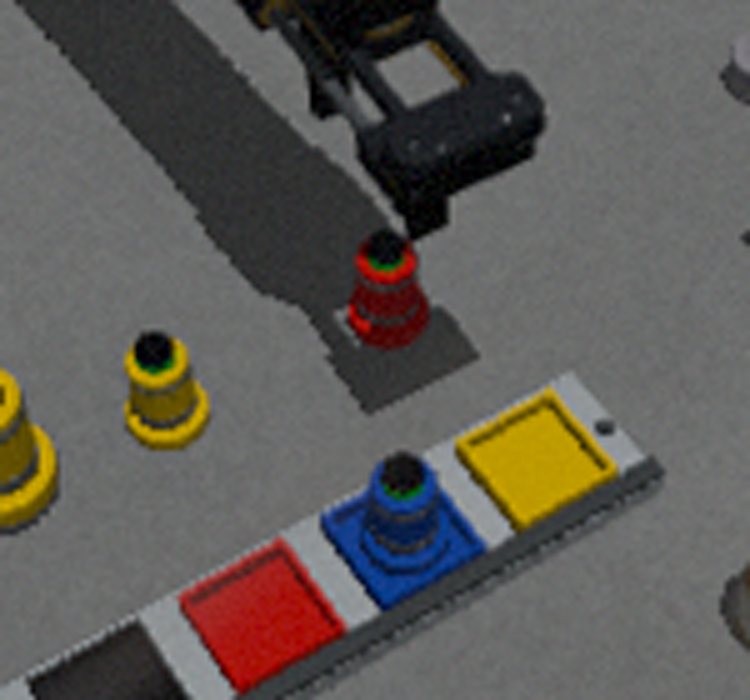

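View pics/d2.png

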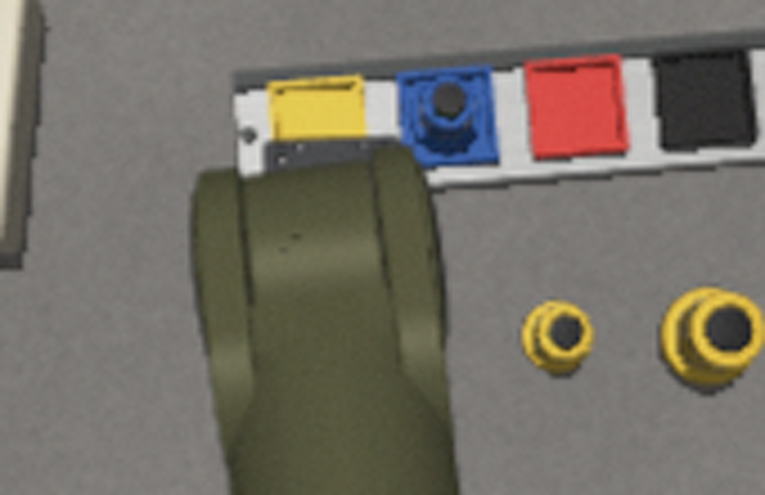

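Blue is seated in the blue cradle. Now grip red.

Emit:
{"api": "drive_tool", "payload": {
  "commands": [
    [0.2, 0, 3, 0, 0, 0, 1],
    [0, 0, 3, 0, 0, 0, 1],
    [0, 0, 3, 0, 0, 0, 1],
    [0, 0, 1.9, 0, 0, 0, 1],
    [0, 0, 0, 0, 0, 0, 0.2],
    [0, 0, 0, 0, 0, 0, 0.2],
    [0, 0, 0, 0, 0, 0, 0.2],
    [0, 0, 0, 0, 0, 0, 0.2],
    [0, 0, 0, 0, 0, 0, 0.2],
    [0, 0, 0, 0, 0, 0, 0],
    [0, 0, 0, 0, 0, 0, 0],
    [0, 0, 0, 0, 0, 0, 0],
    [0, 0, 0, 0, 0, 0, 0],
    [0, 0, 0, 0, 0, 0, 0],
    [0, 0, 0, 0, 0, 0, 0]
  ],
  "force": 30
}}

```text
time_s: 33.98
tool_pos: [0.4762, -0.0105, 0.0885]
tool_rot: [180.0, 0.0, 90.5]
force: [0.9, 0.3, 2.6]
grip_width: 0.0336
```

Emit:
{"api": "drive_tool", "payload": {
  "commands": [
    [0, 0, -2, 0, 0, 0, 0],
    [0, 0, -4, 0, 0, 0, 0],
    [0, 0, -4, 0, 0, 0, 0],
    [0, 0, -2.5, 0, 0, 0, 0],
    [-2.62, 2.41, 0, 0, 0, 0, 0],
    [-2.62, 2.41, 0, 0, 0, 0, 0],
    [-2.62, 2.41, 0, 0, 0, 0, 0],
    [-2.62, 2.41, 0, 0, 0, 0, 0],
    [-2.62, 2.41, 0, 0, 0, 0, 0],
    [-2.62, 2.41, 0, 0, 0, 0, 0],
    [0, 0, 0, 0, 0, 0, 0],
    [0, 0, 3, 0, 0, 0, 0],
    [0, 0, 3, 0, 0, 0, 0],
    [0, 0, 1.5, 0, 0, 0, 0],
    [0, 0, 0, 0, 0, 0, 0],
    [0, 0, 0, 0, 0, 0, 0]
  ]
}}

```text
time_s: 35.32
tool_pos: [0.6214, -0.166, 0.1378]
tool_rot: [-179.9, -0.0, 90.5]
force: [1.0, 0.5, -0.6]
grip_width: 0.0333
```

Emit:
{"api": "drive_tool", "payload": {
  "commands": [
    [-0.03, 0.05, 1, 0, 0, 0, 0],
    [0, 0, 1, 0, 0, 0, 0],
    [0, 0, 0.5, 0, 0, 0, 0],
    [0, 0, 0.3, 0, 0, 0, 0],
    [0, 0, 0.15, 0, 0, 0, 0],
    [0, 0, 0, 0, 0, 0, 0],
    [0, 0, 0, 0, 0, 0, 0]
  ]
}}

```text
time_s: 35.9
tool_pos: [0.6227, -0.1665, 0.1091]
tool_rot: [180.0, 0.0, 90.5]
force: [0.6, -0.4, -1.3]
grip_width: 0.0336
```

Emit:
{"api": "drive_tool", "payload": {
  "commands": [
    [0, 0, 0.1, 0, 0, 0, 0],
    [0, 0, 0, 0, 0, 0, 0],
    [0, 0, 0, 0, 0, 0, 1],
    [0, 0, 0, 0, 0, 0, 1],
    [0, 0, 0, 0, 0, 0, 1],
    [0, 0, 0, 0, 0, 0, 1],
    [0, 0, 0, 0, 0, 0, 1],
    [0, 0, 0, 0, 0, 0, 1],
    [0, 0, -2, 0, 0, 0, 1],
    [0, 0, -4, 0, 0, 0, 1],
    [0, 0, -3, 0, 0, 0, 1],
    [0.44, -3.68, 0, 0, 0, 0, 1],
    [0.44, -3.68, 0, 0, 0, 0, 1],
    [0.44, -3.68, 0, 0, 0, 0, 1],
    [0.44, -3.68, 0, 0, 0, 0, 1],
    [0, 0, 0, 0, 0, 0, 1],
    [0, 0, 0, 0, 0, 0, 1]
  ]
}}

```text
time_s: 37.32
tool_pos: [0.4731, -0.1513, 0.1977]
tool_rot: [-179.9, 0.3, 90.4]
force: [0.9, -0.1, -0.4]
grip_width: 0.0871
```

Run:
```python
from h import *
s=env.read_camera("scene");crop(s,150,110,310,260,5,"d3.png");o=env.get_obs();print(o["tool_pos"],o["tool_rot"])
```

```text
[ 0.47499391 -0.1510835   0.19829565] [1.79945594e+02 1.60962546e-01 9.04400001e+01]
```

View pics/d3.png

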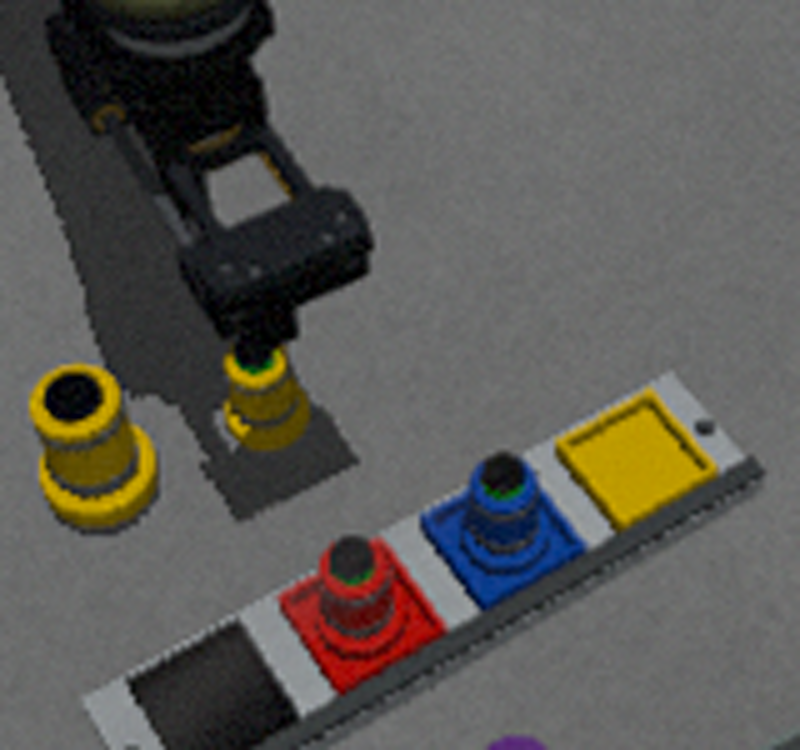

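Red is seated too. Now grip yellow at about (0.475, -0.148).

Emit:
{"api": "drive_tool", "payload": {
  "commands": [
    [0.3, 0, 3, 0, 0, 0, 1],
    [0, 0, 3, 0, 0, 0, 1],
    [0, 0, 3, 0, 0, 0, 1],
    [0, 0, 2, 0, 0, 0, 1],
    [0, 0, 0, 0, 0, 0, 0.2],
    [0, 0, 0, 0, 0, 0, 0.2],
    [0, 0, 0, 0, 0, 0, 0.2],
    [0, 0, 0, 0, 0, 0, 0.2],
    [0, 0, 0, 0, 0, 0, 0.2],
    [0, 0, 0, 0, 0, 0, 0],
    [0, 0, 0, 0, 0, 0, 0],
    [0, 0, 0, 0, 0, 0, 0],
    [0, 0, 0, 0, 0, 0, 0],
    [0, 0, 0, 0, 0, 0, 0],
    [0, 0, 0, 0, 0, 0, 0]
  ],
  "force": 30
}}

```text
time_s: 38.62
tool_pos: [0.4751, -0.1474, 0.088]
tool_rot: [-180.0, 0.0, 90.5]
force: [-0.0, -0.5, 3.1]
grip_width: 0.0336
```

Emit:
{"api": "drive_tool", "payload": {
  "commands": [
    [0, 0, -2, 0, 0, 0, 0],
    [0, 0, -4, 0, 0, 0, 0],
    [0, 0, -4, 0, 0, 0, 0],
    [0, 0, -2.5, 0, 0, 0, 0],
    [2.45, 2.33, 0, 0, 0, 0, 0],
    [2.45, 2.33, 0, 0, 0, 0, 0],
    [2.45, 2.33, 0, 0, 0, 0, 0],
    [2.45, 2.33, 0, 0, 0, 0, 0],
    [2.45, 2.33, 0, 0, 0, 0, 0],
    [2.45, 2.33, 0, 0, 0, 0, 0],
    [0, 0, 0, 0, 0, 0, 0],
    [0, 0, 3, 0, 0, 0, 0],
    [0, 0, 3, 0, 0, 0, 0],
    [0, 0, 1.5, 0, 0, 0, 0],
    [0, 0, 0, 0, 0, 0, 0],
    [0, 0, 0, 0, 0, 0, 0]
  ]
}}

```text
time_s: 39.95
tool_pos: [0.6131, 0.0007, 0.1373]
tool_rot: [-179.9, -0.0, 90.5]
force: [0.2, -0.1, -0.3]
grip_width: 0.0332
```

Emit:
{"api": "drive_tool", "payload": {
  "commands": [
    [0.03, 0.03, 1, 0, 0, 0, 0],
    [0, 0, 1, 0, 0, 0, 0],
    [0, 0, 0.5, 0, 0, 0, 0],
    [0, 0, 0.3, 0, 0, 0, 0],
    [0, 0, 0.1, 0, 0, 0, 0],
    [0, 0, 0, 0, 0, 0, 0],
    [0, 0, 0.1, 0, 0, 0, 0],
    [0, 0, 0, 0, 0, 0, 0]
  ]
}}

```text
time_s: 40.62
tool_pos: [0.6141, 0.0014, 0.1081]
tool_rot: [180.0, 0.0, 90.5]
force: [0.4, -0.1, -0.3]
grip_width: 0.0331
```

Emit:
{"api": "drive_tool", "payload": {
  "commands": [
    [0, 0, 0, 0, 0, 0, 1],
    [0, 0, 0, 0, 0, 0, 1],
    [0, 0, 0, 0, 0, 0, 1],
    [0, 0, 0, 0, 0, 0, 1],
    [0, 0, 0, 0, 0, 0, 1],
    [0, 0, 0, 0, 0, 0, 1],
    [0, 0, -2, 0, 0, 0, 1],
    [0, 0, -4, 0, 0, 0, 1],
    [0, 0, -4, 0, 0, 0, 1],
    [0, 0, -4, 0, 0, 0, 1],
    [4, -0.1, 0, 0, 0, 0, 1],
    [4, -0.1, 0, 0, 0, 0, 1],
    [4, -0.1, 0, 0, 0, 0, 1],
    [4, -0.1, 0, 0, 0, 0, 1],
    [4, -0.1, 0, 0, 0, 0, 1],
    [4, -0.1, 0, 0, 0, 0, 1],
    [4, -0.1, 0, 0, 0, 0, 1],
    [0.8, 0, 0, 0, 0, 0, 1],
    [0, 0, 0, 0, 0, 0, 1]
  ]
}}

```text
time_s: 42.2
tool_pos: [0.6018, 0.2946, 0.2479]
tool_rot: [-179.9, -0.2, 91.0]
force: [1.0, -0.3, -0.1]
grip_width: 0.0871
```

Run:
```python
from h import *
s=env.read_camera("scene");cv2.imwrite("pics/e1.png",s["img"]);crop(s,150,110,310,260,5,"d4.png");t=env.read_camera("top");crop(t,225,160,365,260,5,"d5.png");o=env.get_obs();print(o["tool_pos"],o["tool_rot"],o["qpos"])
```

```text
[0.60432902 0.28880026 0.24744367] [-1.79992313e+02  6.66137512e-02  9.05450833e+01] [ 11.79740152  33.23732007 -57.43025396  81.90414112  28.01726496
  80.01333625 -45.58533046]
```

View pics/d4.png

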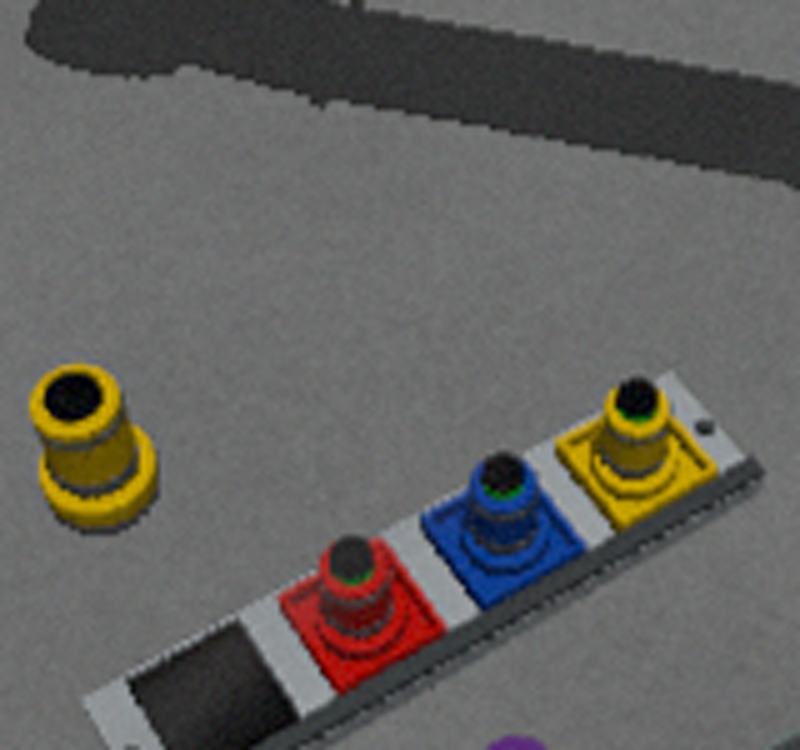

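View pics/d5.png

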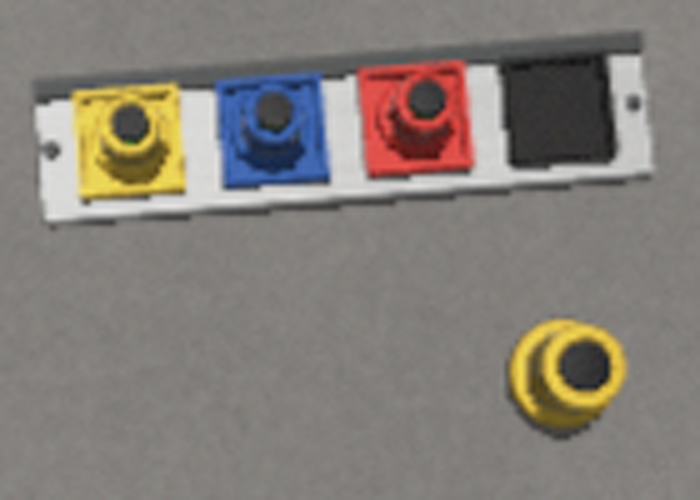

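View pics/e1.png

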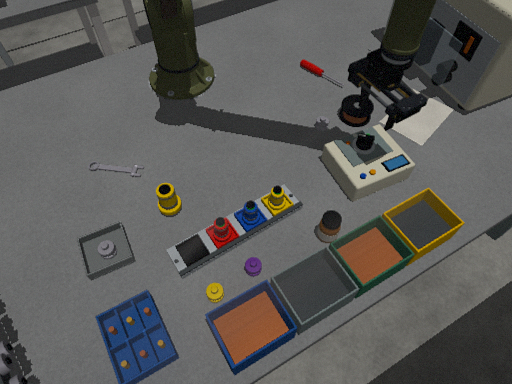

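All three are loaded with green bands showing. Rotate the tool onto the selector's orange orientation (yaw 226).

Emit:
{"api": "drive_tool", "payload": {
  "commands": [
    [0.1, -0.3, 0, 0, 0, 0, 1],
    [0, 0, 0, 0, 0, -7.13, 1],
    [0, 0, 0, 0, 0, -7.13, 1],
    [0, 0, 0, 0, 0, -7.13, 1],
    [0, 0, 0, 0, 0, -7.13, 1],
    [0, 0, 0, 0, 0, -7.13, 1],
    [0, 0, 0, 0, 0, -7.13, 1],
    [0, 0, 0, 0, 0, -7.13, 1],
    [0, 0, 0, 0, 0, -7.13, 1],
    [0, 0, 0, 0, 0, -7.13, 1],
    [0, 0, 0, 0, 0, -7.13, 1],
    [0, 0, 0, 0, 0, -7.13, 1],
    [0, 0, 0, 0, 0, -7.13, 1],
    [0, 0, 0, 0, 0, -7.13, 1],
    [0, 0, 0, 0, 0, -7.13, 1],
    [0, 0, 0, 0, 0, -7.13, 1],
    [0, 0, 0, 0, 0, -7.13, 1],
    [0, 0, 0, 0, 0, -7.13, 1],
    [0, 0, 0, 0, 0, -7.13, 1],
    [0, 0, 0, 0, 0, -7.13, 1]
  ]
}}

```text
time_s: 43.97
tool_pos: [0.6023, 0.2873, 0.2474]
tool_rot: [-179.9, -0.1, -133.9]
force: [0.1, -0.4, -0.1]
grip_width: 0.087
```

Emit:
{"api": "drive_tool", "payload": {
  "commands": [
    [0, 0, 3, 0, 0, 0, 1],
    [0, 0, 0, 0, 0, 0, 1],
    [0, 0, 0, 0, 0, 0, 1]
  ]
}}

```text
time_s: 44.22
tool_pos: [0.6016, 0.2872, 0.2163]
tool_rot: [-180.0, -0.2, -134.2]
force: [-0.1, -0.4, 0.3]
grip_width: 0.0871
```

Emit:
{"api": "drive_tool", "payload": {
  "commands": [
    [-0.15, 0.2, 2.2, 0, 0, 0, 1],
    [0, 0, 2.2, 0, 0, 0, 1],
    [0, 0, 1.8, 0, 0, 0, 1],
    [0, 0, 0, 0, 0, 0, 1],
    [0, 0, 0, 0, 0, 0, 0],
    [0, 0, 0, 0, 0, 0, 0],
    [0, 0, 0, 0, 0, 0, 0],
    [0, 0, 0, 0, 0, 0, 0],
    [0, 0, 0, 0, 0, 0, 0],
    [0, 0, 0, 0, 0, 0, 0],
    [0, 0, 0, 0, 0, 0, 0],
    [0, 0, 0, 0, 0, 0, 0],
    [0, 0, 0, 0, 0, 0, 0],
    [0, 0, 0, 0, 0, 0, 0],
    [0, 0, 0, 0, 0, 0, 0],
    [0, 0, 0, 0, 0, 0, 0],
    [0, 0, 0, 0, 0, 0, 0],
    [0, 0, 0, 0, 0, 0, 0]
  ],
  "force": 20
}}

```text
time_s: 45.72
tool_pos: [0.6027, 0.2908, 0.1556]
tool_rot: [-179.8, 0.0, -134.1]
force: [4.8, -3.3, 0.5]
grip_width: 0.014
```

Emit:
{"api": "drive_tool", "payload": {
  "commands": [
    [0, -0.1, 0, 0, 0, 6, 0],
    [0, 0, 0, 0, 0, 6, 0],
    [0, 0, 0, 0, 0, 6, 0],
    [0, 0, 0, 0, 0, 6, 0],
    [0, 0, 0, 0, 0, 6, 0],
    [0, 0, 0, 0, 0, 6, 0],
    [0, 0, 0, 0, 0, 6, 0],
    [0, 0, 0, 0, 0, 6, 0],
    [0, 0, 0, 0, 0, 6, 0],
    [0, 0, 0, 0, 0, 6, 0],
    [0, 0, 0, 0, 0, 6, 0],
    [0, 0, 0, 0, 0, 6, 0],
    [0, 0, 0, 0, 0, 6, 0],
    [0, 0, 0, 0, 0, 6, 0],
    [0, 0, 0, 0, 0, 6, 0],
    [0, 0, 0, 0, 0, 6, 0],
    [0, 0, 0, 0, 0, 6, 0],
    [0, 0, 0, 0, 0, 0, 0],
    [0, 0, 0, 0, 0, 0, 0]
  ]
}}

```text
time_s: 47.3
tool_pos: [0.6012, 0.2901, 0.1554]
tool_rot: [-179.8, 0.2, 124.0]
force: [-1.5, -5.5, 2.9]
grip_width: 0.0139
```

Yaw 124, the green direction. Release, rise and back off toward the robot base to check.

Emit:
{"api": "drive_tool", "payload": {
  "commands": [
    [0, 0, 0, 0, 0, 0, 1],
    [0, 0, 0, 0, 0, 0, 1],
    [0, 0, 0, 0, 0, 0, 1],
    [0, 0, 0, 0, 0, 0, 1],
    [0, 0, 0, 0, 0, 0, 1],
    [0, 0, 0, 0, 0, 0, 1],
    [0, 0, -2, 0, 0, 0, 1],
    [0, 0, -4, 0, 0, 0, 1],
    [0, 0, -4, 0, 0, 0, 1],
    [0, 0, -2, 0, 0, 0, 1],
    [-3, -2.6, 0, 0, 0, 0, 1],
    [-3, -2.6, 0, 0, 0, 0, 1],
    [-3, -2.6, 0, 0, 0, 0, 1],
    [-3, -2.6, 0, 0, 0, 0, 1],
    [-3, -2.6, 0, 0, 0, 0, 1],
    [-3, -2.6, 0, 0, 0, 0, 1],
    [0, 0, 0, 0, 0, 0, 1],
    [0, 0, 0, 0, 0, 0, 1]
  ]
}}

```text
time_s: 48.8
tool_pos: [0.5731, 0.0513, 0.2755]
tool_rot: [-179.9, 0.1, 123.6]
force: [0.3, 1.2, 0.7]
grip_width: 0.0866
```

Run:
```python
from h import *
s=env.read_camera("scene");cv2.imwrite("pics/f1.png",s["img"]);t=env.read_camera("top");cv2.imwrite("pics/f2.png",t["img"]);crop(t,125,170,175,215,14,"f3.png");crop(s,320,110,420,200,6,"f4.png");o=env.get_obs();print(o["tool_pos"],o["tool_rot"])
```

```text
[0.57279983 0.05629574 0.27599163] [ 1.79950760e+02 -1.98308349e-02  1.24013556e+02]
```

View pics/f1.png

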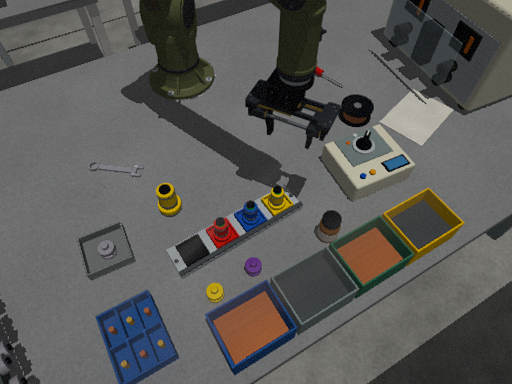

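View pics/f3.png

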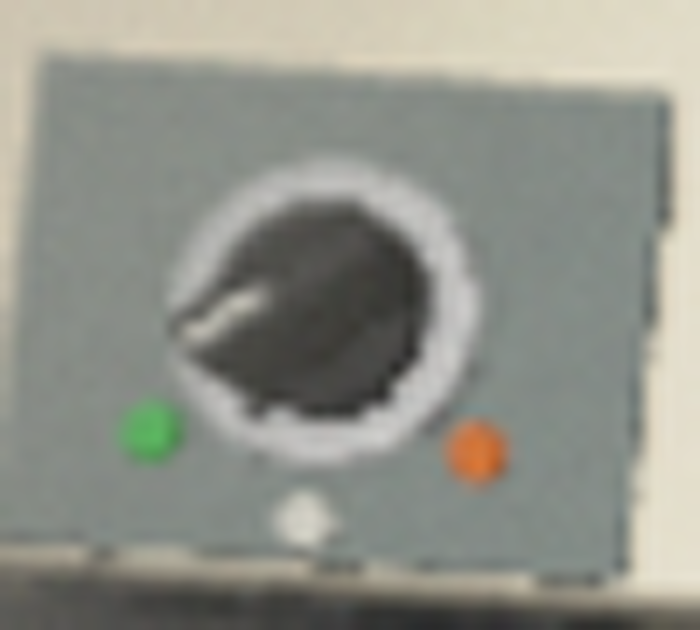

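View pics/f2.png

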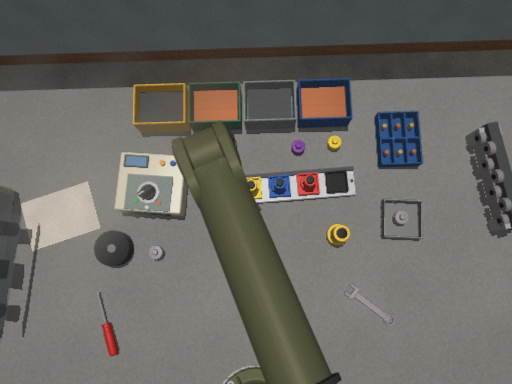

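The selector is back at green, the roller is in the tray and three primed markers are in their cradles. Bystanders haven't moved, and the arm is clear. Handing in.

```bash
python3 -c "
from cell import env
print(env.sign_off())"
```

```text
the job is handed in; nothing more can be done
None
```

The wire-marking unit is ready and the job is handed in, after about 49 s of the 200 s allowed. No verdict was reported.

- **Selector:** I turned it from green to orange first, then back to green once all markers were loaded. The last top view shows the pointer exactly where it stood at the start, which was on the green mark.
- **Roller:** The steel roller from the red cradle now stands in the small grey tray.
- **Markers:** I pushed yellow (the smaller one), red and blue down on the bench, and saw the green band on each before loading. Each now stands upright in its own colour's cradle with green showing. I saw no black marker, so the black cradle is empty.
- **Left alone:** The spare roller, reel, bottle, large yellow marker and the purple and yellow rollers looked unmoved in the last pictures, and the arm was clear of everything.

Some readings disagreed slightly:
- The two cameras differed by 2–5 mm on marker, cradle and roller positions, so I used values between the two.
- A rough tray measurement from the scene camera was 13 mm off the top view. I went mostly by the top view, and the roller landed well inside the tray.
- The jaws closed to about 38 mm on the 40 mm roller rim and about 33 mm on the 34 mm barrels, but every grip held.

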